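# Load the paint-bottle mixer

## Robot

A 6-joint arm with a two-finger parallel gripper is mounted at the origin on the work surface. World frame = base frame: x ahead of the robot, y to its left, z up, the work surface at z = 0. Lengths are in m, angles in rad, forces in N, time in s.
With the tool pointing down it reaches from about 0.375 to 0.9 m from the base axis. Payload 3.1 kg.
Tool frame: the origin (TCP) lies where the fingers leave the gripper's body, on its centre line; the fingertips stand 70 mm ahead of it and the grasp point (between the pads) lies 51 mm ahead of it; x points along the fingers, y is the direction in which the jaws open and shut, and the axes are right-handed (so a half turn about x gives the same grasp; the last joint's range is limited). The gripper opens to 87 mm and grips with 3 to 60 N. Pads are 19 mm wide; open, the fingers measure 117 mm over their backs; the gripper's body (75 mm by 190 mm) begins 51 mm behind the grasp point.
Start: joints at [-1.395, 0.527, 1.433, -0, 1.181, -0.178], TCP at [0.217, -0.586, 0.292] pointing down, gripper open.
Joint ranges: [-3.08, 3.08], [-0.75, 2.2], [0.22, 2.44], [-1.43, 4.57], [0, 2.65], [-2.85, 2.85]. Speed limits (rad/s): [2.79, 2.79, 3.14, 3.14, 3.14, 3.14].

## Interface

Orientations are given as a unit quaternion [w, x, y, z].
In Python, from workcell import * gives the robot as it stands.
- The arm moves only by the tool jog_arm, never from a script. Its argument "motion" is a list of rows, each a list of 7 numbers: the finger opening in m, from 0 to 0.087, then the shift along the tool's x, y, z in m, then the turn, a rotation vector about the tool's x, y, z in degrees. A call has 1 to 5 rows; each row is the pose to reach, as a shift and turn from the pose measured when the call began, along the tool's axes at that moment; what a row does not reach only later rows make up. A row lasts 1/12 s, in which the tool goes at most 41.7 mm and 7.16 degrees, less where a joint would pass 70% of its speed; a pose out of reach is approached as far as the arm can. A call with a gripper value outside its range is refused whole. The fingers move at their own pace and stop on an object; "grip_force" is the grip in N (left out, the last holds). Time passes only in rows, so rows that repeat a pose let the fingers close. It gives the time, the measured TCP pose, the force and the opening at its end, in the units of the state.
- state(): the state, without advancing time (a new reading comes with each control period).
- capture(name): name is "scene" or "top" or "wrist"; returns the picture (400x640x3 uint8, blue, green, red); there is no depth.
- get_calibration(name): a dict with "fx", "fy", "cx", "cy" (pixels), "position" and "orientation" of the camera in the world; the wrist camera has in their place "T_tool_cam" (4x4, takes a point from camera to tool coordinates, whose origin is the TCP and whose axes are the tool frame's). Camera axes: x right, y up, looking along -z (the intrinsics and any distortion apply to the point x, -y, -z); pixel columns grow to the right and rows downward; lengths in m; the calibration is good to about 2 mm. A picture is of the moment at which its call begins: read the wrist's pose just before it. get_calibration takes no time and is no camera call.
- finish_job(): hands the job in, once; it reports no verdict.
The state is a dict: "time": time; "joints": joint angles; "qd": joint speeds; "joint_efforts": joint torques, N m; "eef_pos": TCP position; "eef_rot": TCP orientation; "force": force on the tool from outside, world axes, zero at the start; "moment": the same for the moment, N m; "opening": finger opening in m.
Only numpy, scipy, OpenCV 4.12 (cv2) and the standard library are available. Lean on these libraries where they do the work, as an engineer would, in place of code of your own. Each camera call takes 0.05 s, during which the arm holds its last target. There are 200 camera calls.

## Task

Get the paint mixer ready for me: loosen the wing nut by at least half a turn, then swing its eyebolt out of the forked end of the hold-down bar and swing the bar well clear of the foam. Press every paint bottle on the counter upright and fully home into a foam cutout of its own, then swing the bar back all the way over them, and set the speed slider level with the green mark whenever you like. Leave the eyebolt hanging out (I will tighten it myself) and do not disturb the moulds and the brush mug.

Things in the scene. Friction and masses are not known exactly. Their poses are not given: they have to be found in the camera images.
- mixer: White housing fixed on the counter. Origin on the counter, x away from its front (robot side), y left; spans x -135..55, y -175..175 mm, top 40 mm up. Dark foam on it (x -46..46, y -125..125, top 70 mm up) has four cutouts in a row along y at x = 0, y = -93, -31, 31, 93. A bar lies over the row; its post is at y = 148, the eyebolt at y = -148, both at x = 0. The slider track runs along y at x = -98.
- pocket0 (a point): Middle of the floor of foam cutout 0, 46 mm above the counter, axes as the mixer. 24 mm deep; 49 mm wide along the mixer's y between firm walls; along x two springy ribs leave 41 mm, so a 44 mm bottle must be pressed down with about 5 to 10 N until its foot meets the floor; it then stays held. Any bottle fits any cutout.
- pocket1 (a point): Middle of the floor of foam cutout 1, 46 mm above the counter, axes as the mixer. 24 mm deep; 49 mm wide along the mixer's y between firm walls; along x two springy ribs leave 41 mm, so a 44 mm bottle must be pressed down with about 5 to 10 N until its foot meets the floor; it then stays held. Any bottle fits any cutout.
- pocket2 (a point): Middle of the floor of foam cutout 2, 46 mm above the counter, axes as the mixer. 24 mm deep; 49 mm wide along the mixer's y between firm walls; along x two springy ribs leave 41 mm, so a 44 mm bottle must be pressed down with about 5 to 10 N until its foot meets the floor; it then stays held. Any bottle fits any cutout.
- pocket3 (a point): Middle of the floor of foam cutout 3, 46 mm above the counter, axes as the mixer. 24 mm deep; 49 mm wide along the mixer's y between firm walls; along x two springy ribs leave 41 mm, so a 44 mm bottle must be pressed down with about 5 to 10 N until its foot meets the floor; it then stays held. Any bottle fits any cutout.
- bottle0: A red squat squeeze bottle of paint with a white label, with a weighted foot, about 0.16 kg, perhaps absent. Round body 44 mm in diameter from its foot to 58 mm up (foot edge bevelled 3 mm), shoulder at 61 mm, narrow nozzle to 82 mm. Origin at the centre of its foot, z up along the bottle. Gripped across the body 45 to 52 mm above the foot the fingers stay clear of the foam.
- bottle1: A blue squat squeeze bottle of paint with a white label, with a weighted foot, about 0.16 kg, perhaps absent. Round body 44 mm in diameter from its foot to 58 mm up (foot edge bevelled 3 mm), shoulder at 61 mm, narrow nozzle to 82 mm. Origin at the centre of its foot, z up along the bottle. Gripped across the body 45 to 52 mm above the foot the fingers stay clear of the foam.
- bottle2: A yellow squat squeeze bottle of paint with a white label, with a weighted foot, about 0.16 kg, perhaps absent. Round body 44 mm in diameter from its foot to 58 mm up (foot edge bevelled 3 mm), shoulder at 61 mm, narrow nozzle to 82 mm. Origin at the centre of its foot, z up along the bottle. Gripped across the body 45 to 52 mm above the foot the fingers stay clear of the foam.
- bottle3: A green squat squeeze bottle of paint with a white label, with a weighted foot, about 0.16 kg, perhaps absent. Round body 44 mm in diameter from its foot to 58 mm up (foot edge bevelled 3 mm), shoulder at 61 mm, narrow nozzle to 82 mm. Origin at the centre of its foot, z up along the bottle. Gripped across the body 45 to 52 mm above the foot the fingers stay clear of the foam.
- nut (a joint): Turn of the brass wing nut in rad, 0 = tight, grows as it is loosened (counter-clockwise from above), stop at 4.5. Starts at 0 to 0.4, stays where left (friction 0.05 N m), climbs 2 mm per rad. Until about 2.4 its washer is caught behind two lips, 4.5 mm high, at the open end of the bar's fork and the eyebolt cannot swing out; from 2.6 it is free.
- nut_grip (a point): A point on the wing nut's axis, 11 mm below the top of its wings, about 170 mm above the counter while the bolt is upright. The wings form a flat plate 60 mm long (this frame's x), 10 mm thick (its y) and 26 mm high; z points up along the bolt. It may be gripped across the 10 mm; below the wings lie a hub and a washer 22 mm across on the bar.
- bolt (a joint): Swing of the hinged eyebolt in rad: 0 = upright in the fork of the bar, grows as its upper end swings outward to the mixer's -y side, stop at 1.3. The hinge is nearly frictionless: once past about 0.3 it falls out to the stop by itself.
- bolt_hinge (a point): The eyebolt's hinge, 56 mm above the counter at the mixer's -y end (its axis is the mixer's x). Shank 8 mm in diameter, the nut's wings end 125 to 135 mm from the hinge.
- bar (a joint): Swing of the aluminium hold-down bar about its upright post in rad: 0 = closed over the row of cutouts, grows as its forked end swings away to the mixer's +x side (counter-clockwise from above), stop at 1.65; stays where it is left (0.08 N m friction). It cannot move while the eyebolt stands in its fork.
- bar_hinge (a point): Top of the bar on its pivot axis, 145 mm above the counter. The bar is 36 mm wide and 10 mm thick (135 to 145 mm above the counter) and reaches 312 mm from this axis; at 0 it lies along the mixer's -y. The point turns with the bar: the bar lies along the point's -y.
- bar_knob (a point): Centre of the top of the upright orange knob on the bar, 20 mm in diameter and 32 mm high above the bar (top 177 mm above the counter), 90 mm from the pivot axis: pinch or push it to swing the bar.
- speed (a joint): Position of the red speed slider in m, 0 at the mixer's -y end of its track, 0.12 at the +y end; friction 1.5 N, stays where it is left.
- speed_top (a point): Centre of the top of the slider's red grip, 94 mm above the counter. The grip is 28 mm along the mixer's x, 20 mm along its y and 40 mm high, and slides along the mixer's y on a grey track whose top is 54 mm above the counter.
- mark: Small green tab fixed on the housing's top in front of the track (12 x 6 mm, 6 mm high), 27 mm toward the robot side of the slider's line, axes as the mixer. It marks the wanted speed: the slider's middle must stand level with it along y.
- mould: Bystander: a square white casting mould lying flat, 85 x 85 x 18 mm, origin under its centre.
- mould2: Bystander: another such white mould, 85 x 85 x 18 mm, origin under its centre.
- brush_mug: Bystander: a blue mug with brushes, 76 mm in diameter at its rim, 90 mm high, brushes to 190 mm, origin under its centre.
Not all that is in view belongs to the job. There is more than one size of the bottle1; the job needs the smaller.

How it is judged:
By the outcome, as a careful person would: the job done as asked, in the order asked, and still so for the second after the job is handed in, with the robot touching nothing.
Of bottle0, bottle1, bottle2, bottle3 only 2 to 4 are there at a start; the rules pass over those that are not, and their reading is None.
At some moment in a run one of bottle0, bottle1, bottle2, bottle3 may be knocked a few centimetres aside while the robot is not near it.
Once in a run the grip may slacken for a moment while it holds something.
It also fails if it takes over 210 s, if anything falls off the work surface, if the arm or the gripper's body presses on something with over 40 N, if the wrist force passes 120 N, or if a joint passes its speed limit or range.

## Working session

There is one attempt and no reset: what is moved stays moved. The work goes in short steps, Python scripts to look and compute and a tool call to move; the robot and the scene stay as the last step left them, time stands still between calls to the robot, and variables do not carry over. Pictures are saved under pics/ and viewed, about 12 in all and at most 16, crops included, and the job is handed in when it is done.

Besides the shell and the picture viewer there is one more tool, called after "Request:" by a JSON object that holds its "op" and its "data". jog_arm: Moves the arm, as the interface text tells. Its arguments: {"type":"object","properties":{"motion":{"type":"array"},"grip_force":{"type":"number"}},"required":["motion"]}

```bash
ls; mkdir -p pics
python3 - <<'E'
from workcell import *
import cv2
print(state())
for n in("scene","top","wrist"):
    print(n,get_calibration(n)); cv2.imwrite(f"pics/{n}0.png",capture(n))
E
```

```text
pics
{'time': 0.0, 'joints': array([-1.39553584e+00,  5.28471555e-01,  1.43389643e+00,  4.23656926e-06,
        1.18139964e+00, -1.78489981e-01]), 'qd': array([-2.22695775e-03,  1.37702633e-04,  7.24462322e-05, -1.80161926e-03,
        2.06354137e-03,  4.13587207e-04]), 'joint_efforts': array([ 1.23270063e-03, -4.40031374e+01, -1.76589650e+01,  6.32695528e-02,
        5.81154681e-02, -1.74234256e-04]), 'eef_pos': array([ 0.21644273, -0.58570449,  0.29127003]), 'eef_rot': array([ 0.12364896,  0.69607704,  0.1251869 , -0.69607179]), 'force': array([ 0.47715935, -0.29541639,  0.34823009]), 'moment': array([ 0.03112716, -0.01303092, -0.01686158]), 'opening': 0.08694240708110339}
scene {'fx': 379.95315516746814, 'fy': 379.95315516746814, 'cx': 319.46242417858195, 'cy': 199.9917888582212, 'position': array([1.3202038 , 0.0509287 , 0.81842679]), 'orientation': array([0.63079855, 0.28733603, 0.28400983, 0.66247234])}
top {'fx': 519.1318692240267, 'fy': 519.1318692240267, 'cx': 322.4676878201088, 'cy': 192.12312766808395, 'position': array([0.35434055, 0.02573756, 1.81010239]), 'orientation': array([ 0.70631714,  0.04707116, -0.03211744, -0.70559823])}
wrist {'fx': 310.17406282245923, 'fy': 310.17406282245923, 'cx': 323.76498718519906, 'cy': 204.12791101817533, 'T_tool_cam': array([[ 1.11374612e-03,  2.99073791e-01, -9.54229337e-01,
        -9.30569220e-02],
       [ 9.99998526e-01,  9.14004506e-04,  1.45363302e-03,
         1.66209667e-05],
       [ 1.30691345e-03, -9.54229549e-01, -2.99072332e-01,
        -8.25467278e-02],
       [ 0.00000000e+00,  0.00000000e+00,  0.00000000e+00,
         1.00000000e+00]])}
```

View pics/top0.png

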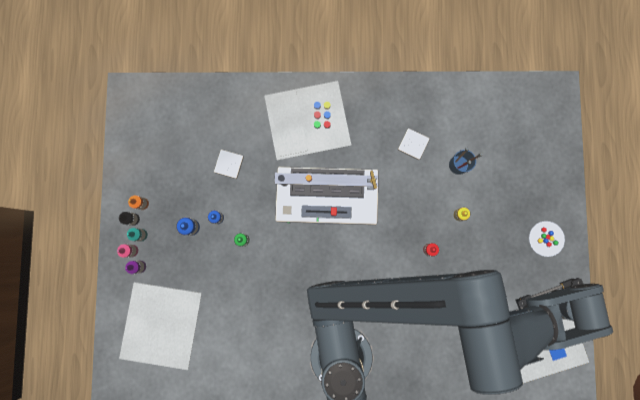

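View pics/scene0.png

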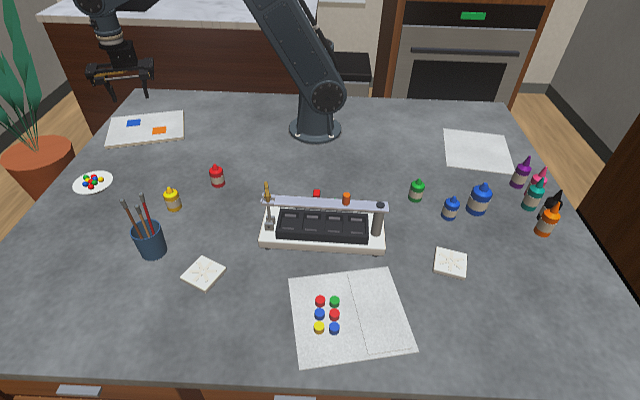

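```bash
cat > h.py <<'E'
import numpy as np, cv2, json
from scipy.spatial.transform import Rotation as R
from workcell import *
def rot(q): return R.from_quat([q[1],q[2],q[3],q[0]])
def cam(n,s=None):
    c=get_calibration(n)
    if n=="wrist":
        s=s or state(); T=c["T_tool_cam"]; r=rot(s["eef_rot"])
        return c, r.as_matrix()@T[:3,:3], s["eef_pos"]+r.apply(T[:3,3])
    return c, rot(c["orientation"]).as_matrix(), c["position"]
def ray(C,u,v,z):
    c,M,p=C; d=M@np.array([(u-c["cx"])/c["fx"],-(v-c["cy"])/c["fy"],-1.0])
    return p+d*(z-p[2])/d[2]
def proj(C,P):
    c,M,p=C; q=M.T@(np.array(P)-p); return c["cx"]+c["fx"]*q[0]/-q[2], c["cy"]-c["fy"]*q[1]/-q[2]
HUE={"red":[(0,6),(174,180)],"yellow":[(22,32)],"green":[(45,75)],"blue":[(100,125)],"orange":[(9,19)]}
def blobs(im,col,amin=15,smin=130,vmin=60):
    h=cv2.cvtColor(im,cv2.COLOR_BGR2HSV); m=0
    for a,b in HUE[col]: m=m|cv2.inRange(h,(a,smin,vmin),(b,255,255))
    n,_,st,ce=cv2.connectedComponentsWithStats(m)
    return [(ce[i],st[i]) for i in range(1,n) if st[i][4]>=amin]
def go(P,yaw,grasp=True,s=None):
    """target grasp point P (world), tool down, jaw direction at angle yaw -> shift,rotvec in tool axes"""
    s=s or state(); r=rot(s["eef_rot"])
    best=None
    for k in (0,np.pi):
        y=np.array([np.cos(yaw+k),np.sin(yaw+k),0]); x=np.array([0,0,-1.]); t=R.from_matrix(np.c_[x,y,np.cross(x,y)])
        d=(r.inv()*t).as_rotvec(degrees=True)
        if best is None or np.linalg.norm(d)<np.linalg.norm(best[0]): best=(d,t)
    d,t=best; tcp=np.array(P)-t.apply([0.051 if grasp else 0,0,0])
    print("shift",np.round(r.inv().apply(tcp-s["eef_pos"]),4),"turn",np.round(d,2))
E
python3 - <<'E'
from h import *
s=state();print(rot(s["eef_rot"]).as_matrix().round(3))
for n in("top","scene"):
    im=cv2.imread(f"pics/{n}0.png");C=cam(n)
    for c in HUE:
        for ce,st in blobs(im,c): print(n,c,ce.round(1),st[:5],ray(C,*ce,.05).round(3))
C=cam("top");im=cv2.imread("pics/top0.png")
h=cv2.cvtColor(im,cv2.COLOR_BGR2HSV); m=cv2.inRange(h,(0,0,200),(180,40,255))
m[:150]=0;m[230:]=0;m[:,:260]=0;m[:,390:]=0
p=cv2.findNonZero(m);r=cv2.minAreaRect(p);print(r)
b=cv2.boxPoints(r);q=np.array([ray(C,*x,.04) for x in b]);print(q.round(4))
cv2.imwrite("pics/m.png",cv2.resize(im[155:235,265:390],None,fx=6,fy=6,interpolation=cv2.INTER_CUBIC))
E
```

```text
[[-0.     0.346 -0.938]
 [ 0.002 -0.938 -0.346]
 [-1.    -0.002 -0.   ]]
top red [326.6 124.3] [324 122   6   6  27] [0.789 0.049 0.05 ]
top red [333.5 211.1] [331 208   6   8  43] [0.487 0.026 0.05 ]
top red [431.9 249.2] [426 243  13  13 131] [ 0.36  -0.305  0.05 ]
top yellow [463.1 213.5] [457 208  13  12 125] [ 0.48  -0.412  0.05 ]
top green [316.8 124.5] [315 123   5   4  18] [0.788 0.083 0.05 ]
top green [240.1 239.2] [235 234  12  12 108] [0.392 0.342 0.05 ]
top blue [327.  114.7] [325 112   5   6  24] [0.823 0.048 0.05 ]
top blue [213.7 216.4] [208 211  13  12 119] [0.469 0.434 0.05 ]
top blue [185.  225.7] [177 218  17  17 232] [0.437 0.532 0.05 ]
top blue [557.4 353.5] [550 349  16  11 129] [ 0.022 -0.706  0.05 ]
top orange [308.3 177.6] [306 175   5   6  19] [0.602 0.112 0.05 ]
top orange [134.8 201.6] [128 196  14  12 136] [0.52  0.708 0.05 ]
scene red [215.5 171.1] [209 164  14  14 138] [ 0.359 -0.307  0.05 ]
scene red [ 90.6 182.5] [ 88 175   8  14  48] [ 0.442 -0.676  0.05 ]
scene red [218.5 184.8] [212 181  13   7  36] [ 0.427 -0.281  0.05 ]
scene red [316.1 192.7] [3
[... 2558 characters left out ...]
ange [267.9 198.6] [266 196   5   6  18] [ 0.481 -0.12   0.05 ]
scene orange [551.5 214.2] [541 201  20  24 274] [0.496 0.719 0.05 ]
scene orange [133.6 223. ] [126 209  17  29  63] [ 0.605 -0.476  0.05 ]
scene orange [540.5 232.6] [534 227  16  10  77] [0.573 0.657 0.05 ]
scene orange [ 84.1 391.3] [   0  380  183   20 2176] [ 1.047 -0.392  0.05 ]
scene orange [235.6 395.1] [200 390  79  10 619] [ 1.04  -0.103  0.05 ]
scene orange [290.7 394.2] [280 394  20   2  24] [1.034 0.002 0.05 ]
((325.7120056152344, 185.86038208007812), (103.58174896240234, 71.45849609375), 1.7623909711837769)
[[ 0.4577  0.2329  0.04  ]
 [ 0.7058  0.2285  0.04  ]
 [ 0.6939 -0.1301  0.04  ]
 [ 0.4472 -0.1202  0.04  ]]
```

View pics/m.png

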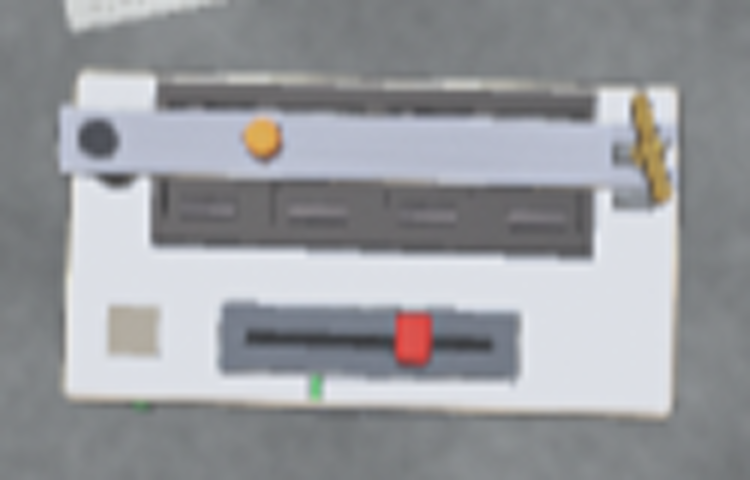

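Run:
```python
from h import *
C=cam("top");S=cam("scene")
f=lambda u,v,z:ray(C,265+u/6,155+v/6,z)
obs=[((78,70,.04),(.055,.175)),((677,88,.04),(.055,-.175)),((670,412,.04),(-.135,-.175)),((66,396,.04),(-.135,.175)),((262,138,.177),(0,.058)),((98,138,.145),(0,.148)),((414,336,.094),(-.098,None)),((316,387,.046),(-.125,None)),((153,245,.07),(-.046,.125)),((592,256,.07),(-.046,-.125)),((597,92,.07),(.046,-.125))]
W=[f(*o[0])[:2] for o in obs]
full=[i for i,o in enumerate(obs) if o[1][1] is not None]
A=np.array([obs[i][1] for i in full]);B=np.array([W[i] for i in full])
am,bm=A.mean(0),B.mean(0);th=np.arctan2(*(np.sum((A-am)[:,0]*(B-bm)[:,1]-(A-am)[:,1]*(B-bm)[:,0]),np.sum((A-am)*(B-bm))))
M=np.array([[np.cos(th),-np.sin(th)],[np.sin(th),np.cos(th)]]);t=bm-M@am
print("yaw",np.degrees(th),"t",t)
for o,w in zip(obs,W): print(o[1],((w-t)@M).round(4),w.round(4))
a=f(637,97,.18);b=f(662,200,.18);print("wing ends",a,b,((a+b)/2).round(4),np.degrees(np.arctan2(*(a-b)[1::-1])))
for uv,z in (((346,197.8),.161),((316.1,192.7),.08)): print("scene",ray(S,*uv,z).round(4))
```

```text
yaw -1.639774294990279 t [0.58234767 0.04659915]
(0.055, 0.175) [0.0549 0.1725] [0.6421 0.2174]
(0.055, -0.175) [ 0.0539 -0.1721] [ 0.6313 -0.1269]
(-0.135, -0.175) [-0.132  -0.1716] [ 0.4455 -0.1212]
(-0.135, 0.175) [-0.1331  0.1717] [0.4543 0.2221]
(0, 0.058) [-0.0007  0.0579] [0.5833 0.1045]
(0, 0.148) [0.0012 0.1483] [0.5878 0.1948]
(-0.098, None) [-0.0971 -0.0254] [0.4845 0.024 ]
(-0.125, None) [-0.1241  0.0293] [0.4592 0.0795]
(-0.046, 0.125) [-0.0483  0.1228] [0.5376 0.1707]
(-0.046, -0.125) [-0.0475 -0.1239] [ 0.5314 -0.0759]
(0.046, -0.125) [ 0.0456 -0.1246] [ 0.6243 -0.0793]
wing ends [ 0.60456923 -0.09372608  0.18      ] [ 0.54978118 -0.10640116  0.18      ] [ 0.5772 -0.1001  0.18  ] 13.026070246440106
scene [0.5861 0.1058 0.161 ]
scene [0.4788 0.0247 0.08  ]
```

```bash
cat >> h.py <<'E'
TH=np.radians(-1.64);T0=np.array([.5823,.0466])
def mix(x,y,z): return np.array([*(T0+[x*np.cos(TH)-y*np.sin(TH),x*np.sin(TH)+y*np.cos(TH)]),z])
def unmix(P): d=np.array(P)[:2]-T0; return np.array([d[0]*np.cos(TH)+d[1]*np.sin(TH),-d[0]*np.sin(TH)+d[1]*np.cos(TH)])
E
python3 - <<'E'
from h import *
go(mix(0,-.148,.25),np.radians(-77))
E
```

```text
shift [-0.0088 -0.3292 -0.507 ] turn [ 7.27 -0.01  0.1 ]
```

Request:
{"op": "jog_arm", "data": {"motion": [[0.087, -0.001, -0.022, -0.034, 0, 0, 0], [0.087, -0.001, -0.044, -0.068, 0, 0, 0], [0.087, -0.002, -0.066, -0.101, 0, 0, 0], [0.087, -0.003, -0.088, -0.135, 0, 0, 0], [0.087, -0.003, -0.11, -0.169, 0, 0, 0]]}}

```text
time: 0.57
eef_pos: [0.3375, -0.4225, 0.2946]
eef_rot: [0.123, 0.696, 0.125, -0.696]
force: [0.5, -0.4, -0.3]
opening: 0.0873
```

Request:
{"op": "jog_arm", "data": {"motion": [[0.087, -0.001, -0.022, -0.034, 0, 0, 0], [0.087, -0.001, -0.044, -0.068, 0, 0, 0], [0.087, -0.002, -0.066, -0.101, 0, 0, 0], [0.087, -0.003, -0.088, -0.135, 0, 0, 0], [0.087, -0.003, -0.11, -0.169, 0, 0, 0]]}}

```text
time: 0.98
eef_pos: [0.4589, -0.2591, 0.298]
eef_rot: [0.123, 0.696, 0.125, -0.696]
force: [0.4, -0.2, -0.6]
opening: 0.0872
```

Request:
{"op": "jog_arm", "data": {"motion": [[0.087, -0.001, -0.022, -0.034, 0, 0, 0], [0.087, -0.001, -0.044, -0.068, 0, 0, 0], [0.087, -0.002, -0.066, -0.101, 0, 0, 0], [0.087, -0.003, -0.088, -0.135, 4, 0, 0], [0.087, -0.003, -0.11, -0.169, 7, 0, 0]]}}

```text
time: 1.4
eef_pos: [0.5803, -0.0956, 0.3013]
eef_rot: [-0.08, -0.702, -0.081, 0.703]
force: [0.0, -1.5, 0.1]
opening: 0.0872
```

Run:
```python
from h import *
go(mix(0,-.148,.25),np.radians(-77))
s=state();print(s["joints"].round(3),s["force"].round(2),s["time"])
np.save("s1.npy",np.r_[s["eef_pos"],s["eef_rot"]])
cv2.imwrite("pics/w1.png",capture("wrist"))
```

```text
shift [0.0002 0.0051 0.0035] turn [0.04 0.   0.11]
[-0.354  0.468  1.517  0.002  1.158  0.989] [ 0.01 -1.47  0.09] 1.4
```

View pics/w1.png

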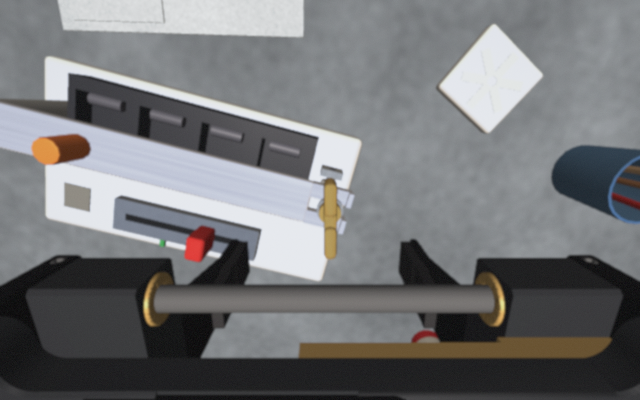

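Run:
```python
from h import *
a=np.load("s1.npy");C=cam("wrist",dict(eef_pos=a[:3],eef_rot=a[3:]))
P=[ray(C,*p,.179) for p in((330,180),(331,258))]
print(P,sum(P)/2,np.degrees(np.arctan2(*(P[0]-P[1])[1::-1])))
for n,p,z,e in(("nut",(330.5,219),.179,(0,-.148)),("corner",(361,141),.04,(.055,-.175)),("cornerF",(323,280),.04,(-.135,-.175)),("c",(45,219),.04,(-.135,.175)),("c",(45,57),.04,(.055,.175)),("foam",(317,136),.07,(.046,-.125)),("foam",(71,75),.07,(.046,.125)),("knobtop",(46,151),.177,(0,.058)),("mark",(163,242),.046,(-.125,0)),("slider",(196,253),.094,(-.098,0))):
    print(n,e,unmix(ray(C,*p,z)).round(4))
go(mix(0,-.148,.176),np.radians(-77))
```

```text
[array([ 0.61331261, -0.09190688,  0.179     ]), array([ 0.55374431, -0.10679074,  0.179     ])] [ 0.58352846 -0.09934881  0.179     ] 14.028809539857575
nut (0, -0.148) [ 0.0066 -0.1455]
corner (0.055, -0.175) [ 0.0568 -0.1702]
cornerF (-0.135, -0.175) [-0.1258 -0.1734]
c (-0.135, 0.175) [-0.1302  0.1755]
c (0.055, 0.175) [0.0564 0.1739]
foam (0.046, -0.125) [ 0.0524 -0.1209]
foam (0.046, 0.125) [0.0484 0.1246]
knobtop (0, 0.058) [0.0044 0.0596]
mark (-0.125, 0) [-0.1209  0.0304]
slider (-0.098, 0) [-0.0969 -0.026 ]
shift [0.0744 0.0103 0.0093] turn [ 0.2  -0.39  0.3 ]
```

```bash
cat >> h.py <<'E'
def look(name):
    capture("wrist"); s=state(); im=capture("wrist"); cv2.imwrite(f"pics/{name}.png",im)
    np.save(f"{name}.npy",np.r_[s["eef_pos"],s["eef_rot"]]); return im,cam("wrist",s)
E
python3 - <<'E'
from h import *
print(state()["eef_pos"],state()["qd"].round(3))
im,C=look("w2");print(state()["eef_pos"],state()["qd"].round(3))
for c in("orange","red","green","yellow"):
    for ce,st in blobs(im,c): print(c,ce.round(1),st[:5])
E
```

```text
[ 0.58437875 -0.0896907   0.30146691] [-0.078 -0.03   0.059 -0.055 -0.015 -0.269]
[ 0.58053069 -0.09480802  0.30085919] [-0.064 -0.015  0.038 -0.028  0.004 -0.018]
orange [ 63.9 150.3] [  37  138   56   27 1191]
orange [333.2 185.6] [330 184   8   4  26]
orange [629.5 187.6] [620 185  20   7  44]
orange [150.6 286.3] [144 274  17  23 135]
orange [496.6 286.3] [489 274  15  25 149]
orange [148.9 318.2] [143 309  14  17 119]
orange [498.1 318.4] [491 310  14  17 124]
orange [465.5 348.6] [ 301  338  309   20 3886]
red [626.8 205.9] [614 199  26  15 152]
red [200.7 245.1] [187 228  29  35 709]
red [425.4 337.5] [414 334  26   8 117]
```

View pics/w2.png

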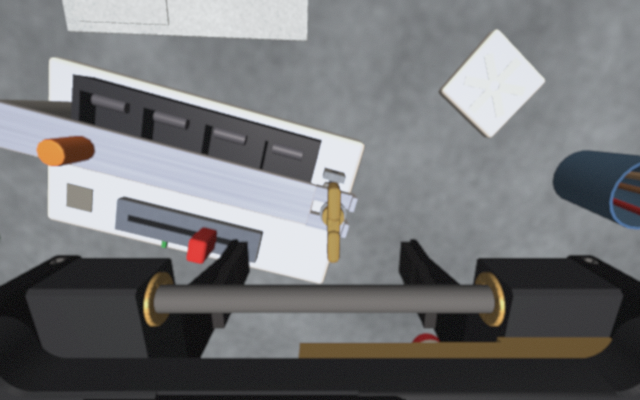

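Run:
```python
from h import *
a=np.load("w2.npy");print(a[:3]);C=cam("wrist",dict(eef_pos=a[:3],eef_rot=a[3:]))
for n,p,z,e in(("nut",(333.5,222),.179,(0,-.148)),("corner",(364,144),.04,(.055,-.175)),("cornerF",(323,282),.04,(-.135,-.175)),("c",(49,219),.04,(-.135,.175)),("c",(49,58),.04,(.055,.175)),("foam",(321,140),.07,(.046,-.125)),("foam",(75,77),.07,(.046,.125)),("knobtop",(50,152),.177,(0,.058)),("mark",(165,244),.046,(-.125,0)),("slider",(197,255),.094,(-.098,0))):
    print(n,e,unmix(ray(C,*p,z)).round(4))
s=state();print(s["eef_pos"],s["qd"].round(3))
go(mix(0.0025,-.1475,.176),np.radians(-76.5))
```

```text
[ 0.58218388 -0.09262607  0.30114258]
nut (0, -0.148) [ 0.0071 -0.1451]
corner (0.055, -0.175) [ 0.0572 -0.1705]
cornerF (-0.135, -0.175) [-0.1256 -0.1718]
c (-0.135, 0.175) [-0.1293  0.1731]
c (0.055, 0.175) [0.0561 0.1742]
foam (0.046, -0.125) [ 0.0518 -0.1221]
foam (0.046, 0.125) [0.0476 0.1249]
knobtop (0, 0.058) [0.0047 0.0603]
mark (-0.125, 0) [-0.122  0.03 ]
slider (-0.098, 0) [-0.0976 -0.0249]
[ 0.58053069 -0.09480802  0.30085919] [-0.064 -0.015  0.038 -0.028  0.004 -0.018]
shift [0.0738 0.0061 0.0014] turn [ 0.02 -0.01  0.12]
```

Request:
{"op": "jog_arm", "data": {"motion": [[0.087, 0.02, 0.005, 0.001, 0, 0, 0], [0.087, 0.04, 0.005, 0.001, 0, 0, 0], [0.087, 0.06, 0.005, 0.001, 0, 0, 0], [0.087, 0.074, 0.005, 0.001, 0, 0, 0], [0.087, 0.074, 0.005, 0.001, 0, 0, 0]], "grip_force": 20}}

```text
time: 1.97
eef_pos: [0.5779, -0.1004, 0.2235]
eef_rot: [-0.081, -0.7, -0.085, 0.705]
force: [-1.2, -0.4, -0.7]
opening: 0.0874
```

Run:
```python
from h import *
im,C=look("w3");im,C=look("w3")
s=state();print(s["eef_pos"],s["qd"].round(3),s["force"].round(1))
go(mix(0.0025,-.147,.176),np.radians(-76.5))
```

```text
[ 0.58105782 -0.10071744  0.22790106] [ 0.007 -0.01  -0.009 -0.001 -0.004  0.   ] [-0.1 -0.9  0.6]
shift [ 0.0009 -0.0004  0.0004] turn [-0.02 -0.09  0.05]
```

View pics/w3.png

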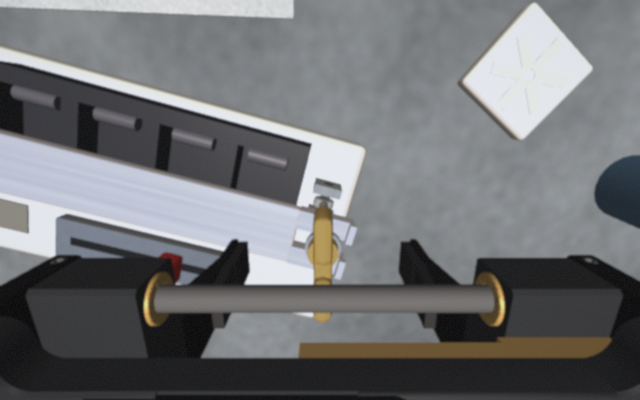

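Request:
{"op": "jog_arm", "data": {"motion": [[0.0, 0.0, 0, 0, 0, 0, 0], [0.0, 0.0, 0, 0, 0, 0, 0], [0.0, 0.0, 0, 0, 0, 0, 0], [0.0, 0.0, 0, 0, 0, 0, 0], [0.0, 0.0, 0, 0, 0, 0, 0]], "grip_force": 20}}

```text
time: 2.58
eef_pos: [0.5811, -0.1006, 0.2282]
eef_rot: [0.083, 0.703, 0.083, -0.702]
force: [0.1, -0.6, -0.4]
opening: 0.0617
```

Request:
{"op": "jog_arm", "data": {"motion": [[0.0, 0.0, 0, 0, 0, 0, 0], [0.0, 0.0, 0, 0, 0, 0, 0], [0.0, 0.0, 0, 0, 0, 0, 0], [0.0, 0.0, 0, 0, 0, 0, 0], [0.0, 0.0, 0, 0, 0, 0, 0]]}}

```text
time: 3.0
eef_pos: [0.5811, -0.1006, 0.2282]
eef_rot: [0.083, 0.703, 0.083, -0.702]
force: [-0.4, 0.9, 0.2]
opening: 0.0283
```

Request:
{"op": "jog_arm", "data": {"motion": [[0.0, 0.0, 0, 0, -7, 0, 0], [0.0, 0.0, 0, 0, -14, 0, 0], [0.0, -0.001, 0, 0, -21, 0, 0], [0.0, -0.001, 0, 0, -28, 0, 0], [0.0, -0.001, 0, 0, -35, 0, 0]]}}

```text
time: 3.42
eef_pos: [0.5811, -0.1007, 0.2293]
eef_rot: [0.292, 0.645, 0.292, -0.643]
force: [0.3, -0.3, 1.6]
opening: 0.0098
```

Run:
```python
from h import *
s=state();print(s["eef_pos"],s["opening"],s["joints"].round(3),s["qd"].round(3),s["force"].round(1),s["moment"].round(2))
go(mix(0.0025,-.147,.177),np.radians(-76.5+35))
```

```text
[ 0.58114456 -0.10069574  0.22928851] 0.009831942414746149 [-0.362  0.558  1.585  0.002  0.997  0.356] [-1.000e-03 -2.000e-03 -2.000e-03 -3.000e-03  3.000e-03 -1.452e+00] [ 0.3 -0.3  1.6] [-0.01  0.02 -0.08]
shift [ 0.0013 -0.0006  0.0002] turn [ 0.33 -0.11 -0.04]
```

Request:
{"op": "jog_arm", "data": {"motion": [[0.0, 0.0, 0, 0, -7, 0, 0], [0.0, 0.0, 0, 0, -14, 0, 0], [0.0, -0.001, 0, 0, -21, 0, 0], [0.0, -0.001, 0, 0, -28, 0, 0], [0.0, -0.001, 0, 0, -35, 0, 0]]}}

```text
time: 3.83
eef_pos: [0.5817, -0.101, 0.2305]
eef_rot: [0.474, 0.526, 0.473, -0.524]
force: [0.7, 0.0, 1.8]
opening: 0.0098
```

Request:
{"op": "jog_arm", "data": {"motion": [[0.0, 0.0, 0, 0, -7, 0, 0], [0.0, 0.0, 0, 0, -14, 0, 0], [0.0, -0.001, 0, 0, -21, 0, 0], [0.0, -0.001, 0, 0, -28, 0, 0], [0.0, -0.001, 0, 0, -35, 0, 0]]}}

```text
time: 4.25
eef_pos: [0.5823, -0.101, 0.2318]
eef_rot: [0.612, 0.357, 0.609, -0.355]
force: [0.8, -0.8, 2.2]
opening: 0.0101
```

Request:
{"op": "jog_arm", "data": {"motion": [[0.0, 0.0, 0, 0, -7, 0, 0], [0.0, 0.0, 0, 0, -14, 0, 0], [0.0, -0.001, 0, 0, -21, 0, 0], [0.0, -0.001, 0, 0, -28, 0, 0], [0.0, -0.002, 0, 0, -35, 0, 0]]}}

```text
time: 4.67
eef_pos: [0.5826, -0.1008, 0.2334]
eef_rot: [0.692, 0.155, 0.688, -0.154]
force: [2.4, 0.6, -5.7]
opening: 0.01
```

Request:
{"op": "jog_arm", "data": {"motion": [[0.0, 0.0, 0, 0, -7, 0, 0], [0.0, 0.0, 0, 0, -14, 0, 0], [0.0, -0.001, 0, 0, -21, 0, 0], [0.0, -0.001, 0, 0, -28, 0, 0], [0.0, -0.001, 0, 0, -35, 0, 0]]}}

```text
time: 5.08
eef_pos: [0.5828, -0.1004, 0.2343]
eef_rot: [0.707, -0.062, 0.702, 0.063]
force: [0.2, 1.2, 1.0]
opening: 0.0099
```

Run:
```python
from h import *
s=state();print(s["eef_pos"],s["opening"],s["joints"].round(3),s["force"].round(1),s["moment"].round(2))
go(mix(0.0025,-.147,.183),np.radians(133))
```

```text
[ 0.58279026 -0.10043525  0.23429429] 0.009860867315791668 [-0.361  0.552  1.579  0.005  1.006 -2.111] [0.2 1.2 1. ] [ 0.38 -0.18 -0.03]
shift [ 0.0003  0.0004 -0.0022] turn [-32.91   0.37   0.04]
```

Request:
{"op": "jog_arm", "data": {"motion": [[0.0, 0.0, 0, 0, -7, 0, 0], [0.0, 0.0, 0, 0, -14, 0, 0], [0.0, -0.001, 0, 0, -21, 0, 0], [0.0, -0.001, 0, 0, -28, 0, 0], [0.0, -0.001, 0, 0, -31, 0, 0]]}}

```text
time: 5.5
eef_pos: [0.5826, -0.1, 0.2353]
eef_rot: [0.664, -0.249, 0.659, 0.25]
force: [-0.7, 0.8, 1.6]
opening: 0.0097
```

Request:
{"op": "jog_arm", "data": {"motion": [[0.0, 0.0, 0, 0, 0, 0, 0], [0.0, 0.0, 0, 0, 0, 0, 0]]}}

```text
time: 5.67
eef_pos: [0.5826, -0.0999, 0.2354]
eef_rot: [0.664, -0.249, 0.66, 0.25]
force: [0.4, 0.3, 0.0]
opening: 0.0099
```

Request:
{"op": "jog_arm", "data": {"motion": [[0.045, 0.0, 0, 0, 0, 0, 0], [0.045, 0.0, 0, 0, 0, 0, 0], [0.045, 0.0, 0, 0, 0, 0, 0], [0.045, 0.0, 0, 0, 0, 0, 0], [0.045, 0.0, 0, 0, 0, 0, 0]]}}

```text
time: 6.08
eef_pos: [0.5825, -0.0999, 0.2353]
eef_rot: [0.664, -0.249, 0.66, 0.25]
force: [0.0, 0.0, -0.3]
opening: 0.0353
```

Request:
{"op": "jog_arm", "data": {"motion": [[0.045, -0.03, 0, 0, 0, 0, 0], [0.045, -0.06, 0, 0, 0, 0, 0], [0.0, -0.06, 0, 0, 0, 0, 0], [0.0, -0.06, 0, 0, 0, 0, 0]]}}

```text
time: 6.42
eef_pos: [0.5832, -0.1005, 0.2973]
eef_rot: [0.665, -0.25, 0.658, 0.249]
force: [0.2, 0.2, -0.6]
opening: 0.0375
```

Run:
```python
from h import *
s=state();print(s["eef_pos"],s["opening"],s["joints"].round(3),s["force"].round(1))
for y in(-.147+.055,-.147-.05):
    for yaw in(0,180): go(mix(-.01,y,.183),np.radians(yaw))
```

```text
[ 0.5831891  -0.10048229  0.29729608] 0.037451617800707424 [-0.361  0.474  1.518  0.006  1.141 -2.655] [ 0.2  0.2 -0.6]
shift [0.0633 0.0509 0.0258] turn [-48.74   0.33   0.47]
shift [0.0633 0.0509 0.0258] turn [-48.74   0.33   0.47]
shift [ 0.063  -0.026  -0.0456] turn [-48.74   0.33   0.47]
shift [ 0.063  -0.026  -0.0456] turn [-48.74   0.33   0.47]
```

Request:
{"op": "jog_arm", "data": {"motion": [[0.0, 0.0, 0.01, 0.006, 7, 0, 0], [0.0, 0, 0.025, 0.013, 14, 0, 0], [0.0, 0, 0.04, 0.02, 21, 0, 0], [0.0, 0, 0.051, 0.026, 28, 0, 0], [0.0, 0, 0.051, 0.026, 35, 0, 0]]}}

```text
time: 6.83
eef_pos: [0.5672, -0.0425, 0.2957]
eef_rot: [0.708, -0.036, 0.704, 0.038]
force: [-0.7, -0.2, 0.4]
opening: 0.0064
```

Request:
{"op": "jog_arm", "data": {"motion": [[0.0, 0.03, 0, 0, 0, 0, 0], [0.0, 0.063, 0, 0, 0, 0, 0], [0.0, 0.063, 0, 0, 0, 0, 0]]}}

```text
time: 7.08
eef_pos: [0.5631, -0.0409, 0.2263]
eef_rot: [0.703, -0.034, 0.709, 0.04]
force: [-0.5, -0.0, -1.0]
opening: 0.0004
```

Run:
```python
from h import *
im,C=look("w4")
s=state();print(s["eef_pos"],s["opening"],s["joints"].round(3),s["force"].round(1))
go(mix(-.01,-.147+.055,.183),np.radians(96))
go(mix(-.01,-.147-.04,.183),np.radians(96))
```

```text
[ 0.56630835 -0.04193691  0.23103864] 0.0007799854520364593 [-0.273  0.53   1.638  0.006  0.975 -1.952] [-0.2 -0.7  0.3]
shift [-0.003  -0.0035  0.003 ] turn [ 0.    0.04 -0.31]
shift [-0.0035 -0.0976 -0.0096] turn [ 0.    0.04 -0.31]
```

View pics/w4.png

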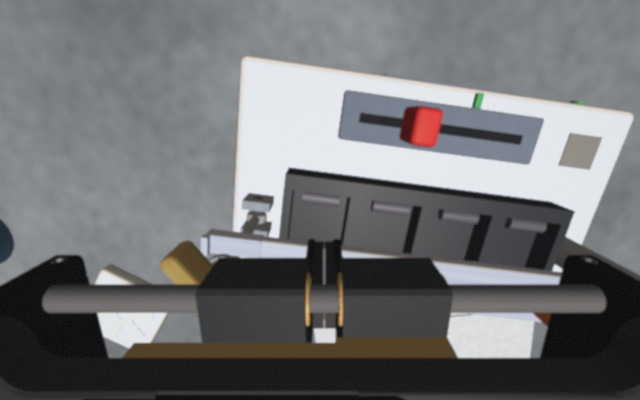

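Request:
{"op": "jog_arm", "data": {"motion": [[0.0, -0.002, -0.022, -0.001, 0, 0, 0], [0.0, -0.002, -0.045, -0.004, 0, 0, 0], [0.0, -0.003, -0.067, -0.006, 0, 0, 0], [0.0, -0.003, -0.085, -0.008, 0, 0, 0], [0.0, -0.003, -0.098, -0.01, 0, 0, 0]]}}

```text
time: 7.6
eef_pos: [0.5678, -0.1428, 0.2357]
eef_rot: [0.708, -0.036, 0.705, 0.038]
force: [-0.4, 0.3, -0.6]
opening: 0.0004
```

Run:
```python
from h import *
im,C=look("w5")
s=state();print(s["eef_pos"],s["force"].round(1))
a=capture("top");b=capture("scene")
z=np.hstack([cv2.resize(a[140:250,250:400],(450,330),interpolation=2),cv2.resize(b[150:280,230:400],(340,330),interpolation=2)])
cv2.imwrite("pics/c5.png",z)
```

```text
[ 0.56742485 -0.14287495  0.23503287] [ 0.  -0.   0.9]
```

View pics/c5.png

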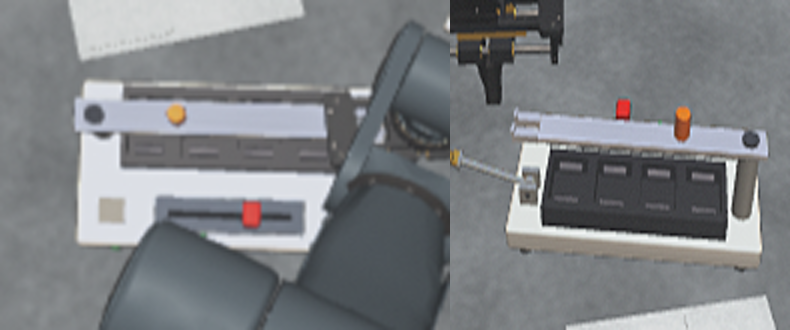

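Request:
{"op": "jog_arm", "data": {"motion": [[0.05, -0.03, 0, 0, 7, 0, 0], [0.05, -0.05, 0, 0, 14, 0, 0], [0.05, -0.05, 0, 0, 21, 0, 0], [0.05, -0.05, 0, 0, 28, 0, 0], [0.05, -0.05, 0, 0, 35, 0, 0]]}}

```text
time: 8.22
eef_pos: [0.5666, -0.139, 0.2852]
eef_rot: [0.684, 0.181, 0.684, -0.177]
force: [-0.5, -0.3, 0.1]
opening: 0.0259
```

Request:
{"op": "jog_arm", "data": {"motion": [[0.05, 0, 0, 0, 7, 0, 0], [0.05, 0, 0, 0, 14, 0, 0], [0.05, 0, 0, 0, 21, 0, 0], [0.05, 0, 0, 0, 28, 0, 0], [0.05, 0, 0, 0, 35, 0, 0]]}}

```text
time: 8.63
eef_pos: [0.5665, -0.1372, 0.2854]
eef_rot: [0.597, 0.38, 0.599, -0.375]
force: [-0.3, -0.3, -0.3]
opening: 0.0487
```

Request:
{"op": "jog_arm", "data": {"motion": [[0.05, 0, 0, 0, 7, 0, 0], [0.05, 0, 0, 0, 14, 0, 0], [0.05, 0, 0, 0, 21, 0, 0], [0.05, 0, 0, 0, 28, 0, 0], [0.05, 0, 0, 0, 28, 0, 0]]}}

```text
time: 9.05
eef_pos: [0.5664, -0.1356, 0.2856]
eef_rot: [0.487, 0.513, 0.49, -0.509]
force: [-1.0, -0.2, -0.4]
opening: 0.0501
```

Run:
```python
from h import *
s=state();print(s["eef_pos"],s["joints"].round(2),s["opening"])
go(mix(0.001,.059,.222),TH)
```

```text
[ 0.56636348 -0.13560337  0.28555996] [-0.43  0.48  1.55  0.01  1.12 -0.39] 0.05007471541723702
shift [ 0.0143  0.0078 -0.2416] turn [-0.93 -0.42 -0.05]
```

Request:
{"op": "jog_arm", "data": {"motion": [[0.05, 0, 0.002, -0.04, -1, 0, 0], [0.05, 0, 0.004, -0.08, -1, 0, 0], [0.05, 0, 0.005, -0.12, -1, -0.4, 0], [0.05, 0, 0.006, -0.16, -1, -0.4, 0], [0.05, 0, 0.007, -0.2, -1, -0.4, 0]]}}

```text
time: 9.47
eef_pos: [0.5817, 0.0666, 0.2873]
eef_rot: [0.494, 0.506, 0.494, -0.505]
force: [0.9, -0.5, 0.7]
opening: 0.0499
```

Request:
{"op": "jog_arm", "data": {"motion": [[0.05, 0, 0.001, -0.035, 0, 0, 0], [0.05, 0, 0.001, -0.035, 0, 0, 0], [0.05, 0, 0.001, -0.035, 0, 0, 0]]}}

```text
time: 9.72
eef_pos: [0.5827, 0.1047, 0.2873]
eef_rot: [0.496, 0.504, 0.496, -0.504]
force: [0.1, -0.5, -0.3]
opening: 0.05
```

Run:
```python
from h import *
im,C=look("w6")
s=state();print(s["eef_pos"],s["joints"].round(2))
for ce,st in blobs(im,"orange",100): print(ce,st)
go(mix(0.001,.059,.172),TH)
```

```text
[0.58315443 0.101837   0.28726908] [-0.02  0.49  1.52  0.    1.13  0.  ]
[330.63120567 219.51489362] [318 202  26  35 705]
[219.30967742 285.69032258] [213 274  18  25 155]
[430.04545455 287.89393939] [423 274  13  29 132]
[218.35507246 317.99275362] [212 308  16  18 138]
[430.96491228 317.62280702] [425 308  12  18 114]
[401.3427217 348.8951478] [ 226  338  332   20 3586]
shift [ 0.0643  0.0017 -0.0037] turn [ 0.48 -0.01 -0.01]
```

View pics/w6.png

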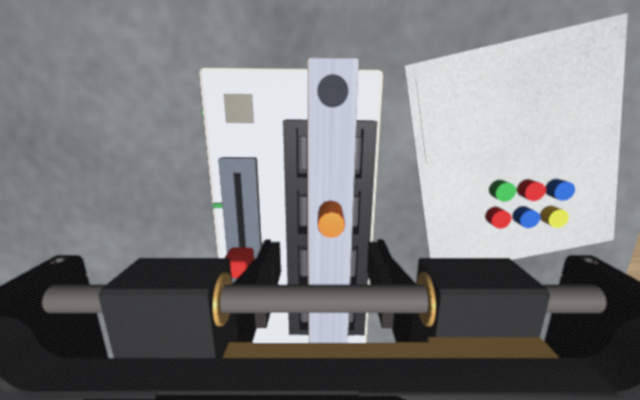

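Run:
```python
from h import *
a=np.load("w6.npy");C=cam("wrist",dict(eef_pos=a[:3],eef_rot=a[3:]))
for n,p,z,e in(("knob",(331,225),.177,(0,.058)),("c",(201,69.5),.04,(-.135,.175)),("c",(382,71),.04,(.055,.175)),("foam",(285,121),.07,(-.046,.125)),("foam",(376.5,122),.07,(.046,.125)),("post",(333,91),.147,(0,.148)),("mark",(217,205.5),.046,(-.125,0))):
    print(n,e,unmix(ray(C,*p,z)).round(4))
```

```text
knob (0, 0.058) [0.004  0.0601]
c (-0.135, 0.175) [-0.1267  0.1743]
c (0.055, 0.175) [0.0567 0.1746]
foam (-0.046, 0.125) [-0.0394  0.1259]
foam (0.046, 0.125) [0.0492 0.1258]
post (0, 0.148) [0.0045 0.15  ]
mark (-0.125, 0) [-0.1218  0.0318]
```

```bash
sed -i 's/T0=np.array(.*)/T0=np.array([.5861,.0478])/' h.py
python3 - <<'E'
from h import *
a=np.load("w4.npy");C=cam("wrist",dict(eef_pos=a[:3],eef_rot=a[3:]))
for n,p,z,e in(("c",(245,57),.04,(-.135,-.175)),("c",(630,114),.04,(-.135,.175)),("foam",(290,170),.07,(-.046,-.125)),("foam",(572,210),.07,(-.046,.125)),("mark",(478,102),.046,(-.125,0))):
    print(n,e,unmix(ray(C,*p,z)).round(4))
go(mix(0.0,.058,.172),TH)
E
```

```text
c (-0.135, -0.175) [-0.1327 -0.1696]
c (-0.135, 0.175) [-0.1317  0.1681]
foam (-0.046, -0.125) [-0.0491 -0.1208]
foam (-0.046, 0.125) [-0.0461  0.123 ]
mark (-0.125, 0) [-0.1232  0.0296]
shift [ 0.0643  0.0045 -0.004 ] turn [ 0.48 -0.01 -0.01]
```

Request:
{"op": "jog_arm", "data": {"motion": [[0.05, 0.03, 0.004, -0.004, 0, 0, 0], [0.05, 0.055, 0.004, -0.004, 0, 0, 0], [0.05, 0.064, 0.004, -0.004, 0, 0, 0], [0.05, 0.064, 0.004, -0.004, 0, 0, 0], [0.0, 0.064, 0.004, -0.004, 0, 0, 0]], "grip_force": 12}}

```text
time: 10.23
eef_pos: [0.5874, 0.1046, 0.2233]
eef_rot: [-0.494, -0.505, -0.495, 0.505]
force: [0.4, -0.2, -0.2]
opening: 0.0477
```

Request:
{"op": "jog_arm", "data": {"motion": [[0.0, 0, 0, 0, 0, 0, 0], [0.0, 0, 0, 0, 0, 0, 0], [0.0, 0, 0, 0, 0, 0, 0], [0.0, 0, 0, 0, 0, 0, 0], [0.0, 0, 0, 0, 0, 0, 0]]}}

```text
time: 10.65
eef_pos: [0.588, 0.1046, 0.2241]
eef_rot: [0.495, 0.506, 0.494, -0.505]
force: [-0.2, -0.1, 1.5]
opening: 0.0197
```

Run:
```python
from h import *
s=state();print(s["eef_pos"],s["opening"],s["force"].round(1))
r=rot(s["eef_rot"]); p0=mix(0,.058,0)
for k in range(1,6):
    f=.32*k; d=mix(.09*np.sin(f),.148-.09*np.cos(f),0)-p0; print(r.inv().apply(d).round(3))
```

```text
[0.58797291 0.10462015 0.22410376] 0.0196713739742269 [-0.2 -0.1  1.5]
[ 0.     0.028 -0.004]
[ 0.     0.054 -0.017]
[ 0.     0.074 -0.038]
[ 0.     0.087 -0.064]
[ 0.     0.091 -0.092]
```

Request:
{"op": "jog_arm", "data": {"motion": [[0.0, 0, 0.014, -0.001, 0, 0, 0], [0.0, 0, 0.028, -0.004, 0, 0, 0], [0.0, 0, 0.042, -0.01, 0, 0, 0], [0.0, 0, 0.054, -0.017, 0, 0, 0], [0.0, 0, 0.065, -0.027, 0, 0, 0]]}}

```text
time: 11.07
eef_pos: [0.6529, 0.1292, 0.2243]
eef_rot: [-0.495, -0.504, -0.495, 0.506]
force: [-3.0, -3.1, 3.9]
opening: 0.0195
```

Request:
{"op": "jog_arm", "data": {"motion": [[0.0, 0, 0.009, -0.011, 0, 0, 0], [0.0, 0, 0.016, -0.024, 0, 0, 0], [0.0, 0, 0.022, -0.037, 0, 0, 0], [0.0, 0, 0.025, -0.051, 0, 0, 0], [0.0, 0, 0.026, -0.065, 0, 0, 0]]}}

```text
time: 11.48
eef_pos: [0.6806, 0.1936, 0.2244]
eef_rot: [-0.495, -0.504, -0.494, 0.507]
force: [-0.9, -3.6, 1.4]
opening: 0.0194
```

Run:
```python
from h import *
b=capture("scene");s=state();print(s["eef_pos"],unmix(s["eef_pos"]),s["opening"],s["force"].round(1),s["joints"].round(2))
cv2.imwrite("pics/c7.png",b[100:400,150:550])
```

```text
[0.68066469 0.19737969 0.22442497] [0.09024505 0.15222481] 0.01968806599838613 [1.2 1.4 0.2] [0.12 0.71 1.26 0.   1.17 0.14]
```

View pics/c7.png

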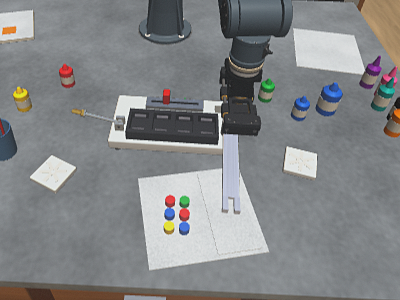

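Request:
{"op": "jog_arm", "data": {"motion": [[0.05, 0, 0, 0, 0, 0, 0], [0.05, 0, 0, 0, 0, 0, 0], [0.05, 0, 0, 0, 0, 0, 0], [0.05, -0.02, 0, 0, 0, 0, 0], [0.05, -0.05, 0, 0, 0, 0, 0]]}}

```text
time: 11.95
eef_pos: [0.6785, 0.1965, 0.2706]
eef_rot: [-0.493, -0.503, -0.497, 0.507]
force: [0.5, -0.9, -0.5]
opening: 0.0449
```

Run:
```python
from h import *
a=capture("top");C=cam("top");b=capture("scene");S=cam("scene")
for c in("green","blue","red","yellow"):
    for ce,st in blobs(a,c,80): print("top",c,ray(C,*ce,.06).round(3))
    for ce,st in blobs(b,c,80): print("scene",c,ray(S,*ce,.05).round(3))
s=state();print(s["eef_pos"],s["opening"])
go([.391,.33,.222],TH)
```

```text
scene green [-1.398  0.978  0.05 ]
scene green [0.389 0.343 0.05 ]
top blue [0.468 0.432 0.06 ]
top blue [0.437 0.529 0.06 ]
top blue [ 0.032 -0.7    0.06 ]
scene blue [0.411 0.54  0.05 ]
scene blue [0.467 0.435 0.05 ]
scene blue [0.888 0.083 0.05 ]
top red [ 0.36  -0.303  0.06 ]
scene red [ 0.359 -0.307  0.05 ]
scene red [0.46  0.024 0.05 ]
scene red [ 0.582 -0.444  0.05 ]
scene red [0.824 0.049 0.05 ]
scene red [0.857 0.083 0.05 ]
top yellow [ 0.479 -0.41   0.06 ]
scene yellow [ 0.475 -0.418  0.05 ]
scene yellow [0.888 0.049 0.05 ]
[0.6833771  0.19728561 0.27987384] 0.0481452158440683
shift [ 0.0039 -0.2951 -0.1268] turn [ 0.48 -0.12 -0.62]
```

Request:
{"op": "jog_arm", "data": {"motion": [[0.075, 0, -0.03, -0.013, 0, 0, 0], [0.075, 0, -0.06, -0.026, 0, 0, 0], [0.075, 0, -0.09, -0.039, 0, 0, 0], [0.075, 0, -0.12, -0.052, 0, 0, 0], [0.075, 0, -0.148, -0.063, 0.5, 0, -0.6]]}}

```text
time: 12.47
eef_pos: [0.5345, 0.2634, 0.278]
eef_rot: [0.492, 0.508, 0.493, -0.507]
force: [-0.6, 0.1, -0.8]
opening: 0.0722
```

Request:
{"op": "jog_arm", "data": {"motion": [[0.075, 0, -0.03, -0.013, 0, 0, 0], [0.075, 0.02, -0.06, -0.026, 0, 0, 0], [0.075, 0.04, -0.09, -0.039, 0, 0, 0], [0.075, 0.06, -0.12, -0.052, 0, 0, 0], [0.075, 0.066, -0.148, -0.063, 0, 0, 0]]}}

```text
time: 12.88
eef_pos: [0.3854, 0.3302, 0.2099]
eef_rot: [-0.491, -0.507, -0.494, 0.509]
force: [-0.1, -0.4, 0.1]
opening: 0.0748
```

Request:
{"op": "jog_arm", "data": {"motion": [[0.075, 0, 0, 0, 0, 0, 0], [0.075, 0, 0, 0, 0, 0, 0]]}}

```text
time: 13.05
eef_pos: [0.3831, 0.33, 0.209]
eef_rot: [-0.491, -0.505, -0.494, 0.509]
force: [-0.1, 0.0, -0.2]
opening: 0.0749
```

```bash
cat >> h.py <<'E'
def bottle(name,col,amin=150):
    """nozzle-tip based and shoulder-based position of the nearest-to-centre blob"""
    im,C=look(name); s=state(); print(s["eef_pos"].round(4),s["opening"].round(3),s["joints"].round(2))
    h=cv2.cvtColor(im,cv2.COLOR_BGR2HSV)
    for ce,st in blobs(im,col,amin): print(ce.round(1),st,"xy@.05",ray(C,*ce,.05).round(4))
E
python3 - <<'E'
from h import *
bottle("b1","green")
E
```

```text
Traceback (most recent call last):
  File "h.py", line 40, in bottle
    im,C=look(name); s=state(); print(s["eef_pos"].round(4),s["opening"].round(3),s["joints"].round(2))
                                                            ^^^^^^^^^^^^^^^^^^
AttributeError: 'float' object has no attribute 'round'
```

View pics/b1.png

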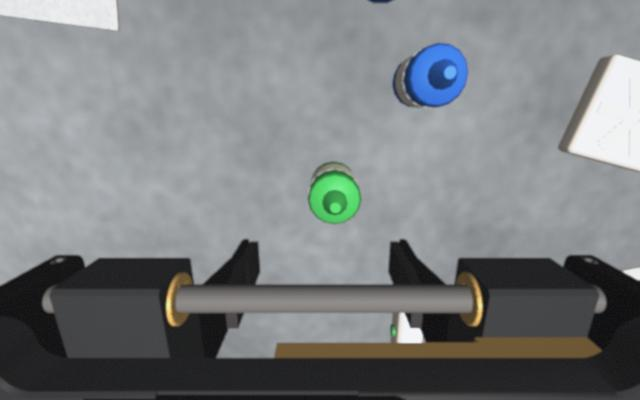

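```bash
python3 - <<'E'
s=open("h.py").read()
i=s.index("def bottle")
s=s[:i]+'''def bottle(name,col,amin=300):
    im,C=look(name); s=state(); print(s["eef_pos"].round(4),s["opening"],s["joints"].round(2))
    for ce,st in blobs(im,col,amin,vmin=40):
        c=(st[0]+st[2]/2-.5,st[1]+st[3]/2-.5)
        print(np.round(c,1),st,"xy@.058",ray(C,*c,.058).round(4),"centroid",ray(C,*ce,.058).round(4))
'''
open("h.py","w").write(s)
E
python3 - <<'E'
from h import *
bottle("b1","green")
a=np.load("b1.npy");print(ray(cam("wrist"),335,208,.082))
E
```

```text
[0.3874 0.3302 0.2105] 0.07518236507065902 [0.48 0.5  1.8  0.   0.85 0.52]
[331.5 196.5] [ 307  171   50   52 1986] xy@.058 [0.3935 0.3428 0.058 ] centroid [0.3934 0.3423 0.058 ]
[0.3957788  0.34044844 0.082     ]
```

Run:
```python
from h import *
go([.3938,.3385,.051],TH)
print(mix(0,.093,0))
```

```text
shift [ 0.1085  0.0063 -0.0083] turn [-0.24 -0.11  0.12]
[0.58876161 0.14076191 0.        ]
```

Request:
{"op": "jog_arm", "data": {"motion": [[0.075, 0.02, 0.006, -0.008, 0, 0, 0], [0.075, 0.045, 0.006, -0.008, 0, 0, 0], [0.075, 0.07, 0.006, -0.008, 0, 0, 0], [0.075, 0.095, 0.006, -0.008, 0, 0, 0], [0.075, 0.108, 0.006, -0.008, 0, 0, 0]], "grip_force": 35}}

```text
time: 13.67
eef_pos: [0.3946, 0.3375, 0.1006]
eef_rot: [-0.49, -0.508, -0.492, 0.509]
force: [-0.1, -0.9, 1.0]
opening: 0.0748
```

Request:
{"op": "jog_arm", "data": {"motion": [[0.075, 0.0, 0, 0, 0, 0, 0], [0.0, 0, 0, 0, 0, 0, 0], [0.0, 0, 0, 0, 0, 0, 0], [0.0, 0, 0, 0, 0, 0, 0], [0.0, 0, 0, 0, 0, 0, 0]]}}

```text
time: 14.08
eef_pos: [0.3955, 0.3377, 0.1018]
eef_rot: [0.49, 0.509, 0.492, -0.508]
force: [0.6, 0.2, -0.4]
opening: 0.0559
```

Request:
{"op": "jog_arm", "data": {"motion": [[0.0, 0.0, 0, 0, 0, 0, 0], [0.0, 0, 0, 0, 0, 0, 0], [0.0, 0, 0, 0, 0, 0, 0]]}}

```text
time: 14.33
eef_pos: [0.3955, 0.3379, 0.1027]
eef_rot: [0.491, 0.51, 0.492, -0.508]
force: [-1.1, -0.2, 5.9]
opening: 0.0431
```

Run:
```python
from h import *
s=state();print(s["eef_pos"],s["opening"],s["force"].round(1))
go(np.array([*mix(0,.093,0)[:2],.23])-[0,.004,0],TH)
```

```text
[0.39551762 0.33793437 0.10269342] 0.043130780906645155 [-1.1 -0.2  5.9]
shift [-0.1789  0.2002  0.1937] turn [-0.36 -0.19 -0.03]
```

Request:
{"op": "jog_arm", "data": {"motion": [[0.0, -0.03, 0, 0, 0, 0, 0], [0.0, -0.065, 0, 0, 0, 0, 0], [0.0, -0.1, 0, 0, 0, 0, 0], [0.0, -0.14, 0, 0, 0, 0, 0], [0.0, -0.179, 0, 0, 0, 0, 0]]}}

```text
time: 14.75
eef_pos: [0.3947, 0.337, 0.2831]
eef_rot: [0.49, 0.509, 0.492, -0.508]
force: [0.4, 0.1, -1.5]
opening: 0.0436
```

Request:
{"op": "jog_arm", "data": {"motion": [[0.0, 0, 0.02, 0.02, 0, 0, 0], [0.0, 0, 0.04, 0.04, 0, 0, 0], [0.0, 0, 0.06, 0.058, 0, 0, 0], [0.0, 0, 0.08, 0.077, 0, 0, 0], [0.0, 0, 0.1, 0.097, 0, 0, 0]]}}

```text
time: 15.17
eef_pos: [0.4917, 0.2357, 0.2829]
eef_rot: [0.491, 0.509, 0.492, -0.508]
force: [0.5, 0.3, -0.5]
opening: 0.0431
```

Request:
{"op": "jog_arm", "data": {"motion": [[0.0, 0, 0.02, 0.02, 0, 0, 0], [0.0, 0, 0.04, 0.04, 0, 0, 0], [0.0, 0, 0.06, 0.058, 0, 0, 0], [0.0, 0, 0.08, 0.077, 0, 0, 0], [0.0, 0, 0.1, 0.097, 0, 0, 0]]}}

```text
time: 15.58
eef_pos: [0.5887, 0.1344, 0.2821]
eef_rot: [0.49, 0.509, 0.492, -0.508]
force: [0.3, -0.3, -2.1]
opening: 0.0429
```

Request:
{"op": "jog_arm", "data": {"motion": [[0.0, 0, 0, 0, 0, 0, 0], [0.0, 0, 0, 0, 0, 0, 0], [0.0, 0, 0, 0, 0, 0, 0]]}}

```text
time: 15.83
eef_pos: [0.5878, 0.1345, 0.2815]
eef_rot: [-0.49, -0.508, -0.493, 0.509]
force: [-0.5, -0.5, -1.2]
opening: 0.0434
```

Run:
```python
from h import *
s=state();print(s["eef_pos"],s["opening"],s["force"].round(1))
im,C=look("p1")
p=mix(0,.093,0)
go(np.array([p[0],p[1]-.004,.098]),TH)
```

```text
[0.58781687 0.13448647 0.28150291] 0.04344905584200032 [-0.5 -0.5 -1.2]
shift [ 0.1328  0.0016 -0.0012] turn [-0.24 -0.17  0.17]
```

View pics/p1.png

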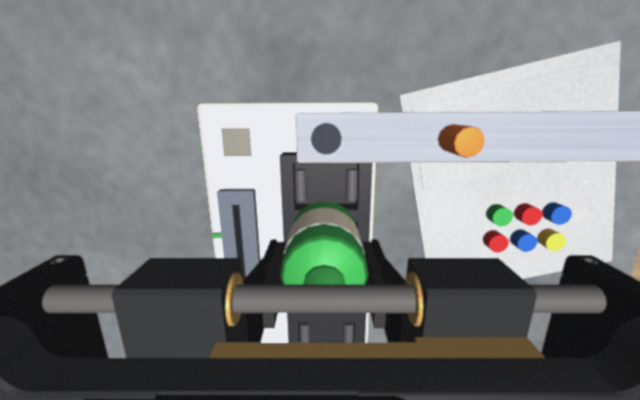

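Run:
```python
from h import *
a=np.load("p1.npy");C=cam("wrist",dict(eef_pos=a[:3],eef_rot=a[3:]))
for n,p,z,e in(("post",(326,139),.147,(0,.148)),("c",(199,103),.04,(-.135,.175)),("c",(378,104),.04,(.055,.175)),("foamL",(281,154),.07,(-.046,.125)),("foamR",(374,163),.07,(.046,0)),("ribL",(300,186),.06,0),("ribR",(353,186),.06,0)):
    print(n,e,unmix(ray(C,*p,z)).round(4))
```

```text
post (0, 0.148) [0.0003 0.1482]
c (-0.135, 0.175) [-0.1299  0.1755]
c (0.055, 0.175) [0.0541 0.1733]
foamL (-0.046, 0.125) [-0.0437  0.1269]
foamR (0.046, 0) [0.0478 0.1175]
ribL 0 [-0.0268  0.0921]
ribR 0 [0.0285 0.0918]
```

Request:
{"op": "jog_arm", "data": {"motion": [[0.0, 0.03, 0.002, -0.001, 0, 0, 0], [0.0, 0.06, 0.002, -0.001, 0, 0, 0], [0.0, 0.085, 0.002, -0.001, 0, 0, 0], [0.0, 0.1, 0.002, -0.001, 0, 0, 0], [0.0, 0.105, 0.002, -0.001, 0, 0, 0]]}}

```text
time: 16.35
eef_pos: [0.5866, 0.1375, 0.174]
eef_rot: [-0.489, -0.506, -0.495, 0.509]
force: [-0.1, -0.8, -0.3]
opening: 0.0435
```

Request:
{"op": "jog_arm", "data": {"motion": [[0.0, 0.006, 0, 0, 0, 0, 0], [0.0, 0.012, 0, 0, 0, 0, 0], [0.0, 0.018, 0, 0, 0, 0, 0], [0.0, 0.022, 0, 0, 0, 0, 0], [0.0, 0.025, 0, 0, 0, 0, 0]]}}

```text
time: 16.77
eef_pos: [0.5891, 0.1382, 0.152]
eef_rot: [0.491, 0.508, 0.493, -0.507]
force: [1.7, 0.4, 9.5]
opening: 0.0429
```

Request:
{"op": "jog_arm", "data": {"motion": [[0.0, 0.0015, 0, 0, 0, 0, 0], [0.0, 0.003, 0, 0, 0, 0, 0], [0.0, 0.004, 0, 0, 0, 0, 0], [0.0, 0.004, 0, 0, 0, 0, 0]]}}

```text
time: 17.1
eef_pos: [0.5893, 0.1383, 0.1494]
eef_rot: [0.491, 0.509, 0.493, -0.507]
force: [-1.2, -0.8, 4.7]
opening: 0.0431
```

Run:
```python
from h import *
s=state();print(s["eef_pos"],s["opening"],s["force"].round(1))
p=mix(0,.093,0)
go(np.array([p[0],p[1]-.004,.098]),TH)
```

```text
[0.58926335 0.1382926  0.14939747] 0.043085021896392205 [-1.2 -0.8  4.7]
shift [ 0.0004 -0.0005  0.0015] turn [-0.12 -0.2  -0.  ]
```

Request:
{"op": "jog_arm", "data": {"motion": [[0.0, 0.0015, 0, 0, 0, 0, 0], [0.0, 0.003, 0, 0, 0, 0, 0], [0.0, 0.004, 0, 0, 0, 0, 0], [0.0, 0.004, 0, 0, 0, 0, 0], [0.0, 0.004, 0, 0, 0, 0, 0]]}}

```text
time: 17.52
eef_pos: [0.5893, 0.1383, 0.1487]
eef_rot: [0.492, 0.509, 0.493, -0.506]
force: [-4.9, -1.7, 16.1]
opening: 0.0431
```

Request:
{"op": "jog_arm", "data": {"motion": [[0.06, -0.001, 0, 0, 0, 0, 0], [0.06, -0.001, 0, 0, 0, 0, 0], [0.06, -0.001, 0, 0, 0, 0, 0], [0.06, -0.001, 0, 0, 0, 0, 0]]}}

```text
time: 17.85
eef_pos: [0.5894, 0.1384, 0.1495]
eef_rot: [0.492, 0.509, 0.493, -0.506]
force: [0.7, -0.4, 0.3]
opening: 0.058
```

Request:
{"op": "jog_arm", "data": {"motion": [[0.075, -0.02, 0, 0, 0, 0, 0], [0.075, -0.05, 0, 0, 0, 0, 0], [0.075, -0.09, 0, 0, 0, 0, 0], [0.075, -0.12, 0, 0, 0, 0, 0], [0.075, -0.12, 0, 0, 0, 0, 0]]}}

```text
time: 18.27
eef_pos: [0.5928, 0.1384, 0.2761]
eef_rot: [0.495, 0.512, 0.49, -0.503]
force: [1.8, 0.6, 0.3]
opening: 0.0739
```

Request:
{"op": "jog_arm", "data": {"motion": [[0.075, 0, -0.012, -0.028, 0, 0, 0], [0.075, 0, -0.024, -0.056, 0, 0, 0], [0.075, 0, -0.036, -0.084, 0, 0, 0], [0.075, 0, -0.048, -0.112, 0, 0, 0], [0.075, 0, -0.06, -0.14, 0, 0, 0]]}}

```text
time: 18.68
eef_pos: [0.5362, 0.2812, 0.2749]
eef_rot: [0.495, 0.512, 0.49, -0.503]
force: [0.5, -0.1, -0.3]
opening: 0.0746
```

Request:
{"op": "jog_arm", "data": {"motion": [[0.075, 0, -0.012, -0.028, 0, 0, 0], [0.075, 0.01, -0.024, -0.056, 0, 0, 0], [0.075, 0.02, -0.036, -0.084, 0, 0, 0], [0.075, 0.03, -0.048, -0.112, 0, 0, 0], [0.075, 0.04, -0.06, -0.14, 0, 0, 0]]}}

```text
time: 19.1
eef_pos: [0.4801, 0.4244, 0.2332]
eef_rot: [0.495, 0.512, 0.49, -0.503]
force: [0.1, -0.1, -0.8]
opening: 0.0752
```

Request:
{"op": "jog_arm", "data": {"motion": [[0.075, 0, 0, 0, 0, 0, 0], [0.075, 0, 0, 0, 0, 0, 0], [0.075, 0, 0, 0, 0, 0, 0]]}}

```text
time: 19.35
eef_pos: [0.4799, 0.4242, 0.2324]
eef_rot: [0.495, 0.511, 0.49, -0.504]
force: [0.2, -0.7, -0.8]
opening: 0.0752
```

Run:
```python
from h import *
bottle("b2","blue")
im=cv2.imread("pics/b2.png")
b=capture("scene");cv2.imwrite("pics/b2s.png",np.hstack([cv2.resize(im,(480,300)),b[130:280,230:390].repeat(2,0).repeat(2,1)]))
```

```text
[0.4809 0.4235 0.2333] 0.07514563177049419 [ 0.55  0.61  1.45 -0.01  1.06  0.58]
[259.5  82.5] [ 221   42   78   82 5021] xy@.058 [0.4341 0.5274 0.058 ] centroid [0.4339 0.527  0.058 ]
[310.  193.5] [ 287  170   47   48 1741] xy@.058 [0.4706 0.4334 0.058 ] centroid [0.4705 0.4336 0.058 ]
```

View pics/b2s.png

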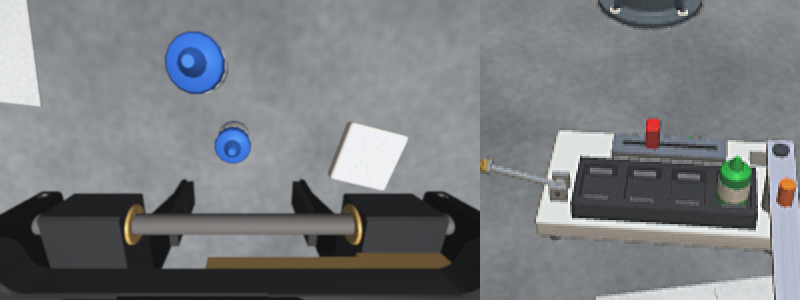

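Run:
```python
from h import *
go([.4706,.4334,.051],TH)
```

```text
shift [ 0.1314 -0.0125 -0.0092] turn [-0.2  -0.21 -0.78]
```

Request:
{"op": "jog_arm", "data": {"motion": [[0.075, 0.03, -0.012, -0.009, 0, 0, -0.8], [0.075, 0.06, -0.012, -0.009, 0, 0, -0.8], [0.075, 0.09, -0.012, -0.009, 0, 0, -0.8], [0.075, 0.118, -0.012, -0.009, 0, 0, -0.8], [0.075, 0.131, -0.012, -0.009, 0, 0, -0.8]], "grip_force": 35}}

```text
time: 19.92
eef_pos: [0.4706, 0.4312, 0.0996]
eef_rot: [-0.49, -0.508, -0.493, 0.509]
force: [0.3, -1.1, 0.2]
opening: 0.0749
```

Request:
{"op": "jog_arm", "data": {"motion": [[0.075, 0.0, 0, 0, 0, 0, 0], [0.0, 0, 0, 0, 0, 0, 0], [0.0, 0, 0, 0, 0, 0, 0], [0.0, 0, 0, 0, 0, 0, 0], [0.0, 0, 0, 0, 0, 0, 0]]}}

```text
time: 20.33
eef_pos: [0.4716, 0.4317, 0.1014]
eef_rot: [0.49, 0.509, 0.492, -0.508]
force: [0.0, -1.2, 0.2]
opening: 0.0557
```

Request:
{"op": "jog_arm", "data": {"motion": [[0.0, 0.0, 0, 0, 0, 0, 0], [0.0, 0, 0, 0, 0, 0, 0], [0.0, 0, 0, 0, 0, 0, 0]]}}

```text
time: 20.58
eef_pos: [0.4719, 0.4322, 0.1029]
eef_rot: [0.491, 0.509, 0.492, -0.507]
force: [-1.4, 0.3, 6.5]
opening: 0.0429
```

Run:
```python
from h import *
s=state();print(s["eef_pos"],s["opening"],s["force"].round(1))
go(np.array([*mix(0,.031,0)[:2],.23]),TH)
```

```text
[0.47188695 0.43215812 0.1028672 ] 0.04287863298866394 [-1.4  0.3  6.5]
shift [-0.1795  0.127   0.3485] turn [-0.3  -0.23 -0.02]
```

Request:
{"op": "jog_arm", "data": {"motion": [[0.0, -0.03, 0, 0, 0, 0, 0], [0.0, -0.065, 0, 0, 0, 0, 0], [0.0, -0.1, 0, 0, 0, 0, 0], [0.0, -0.14, 0, 0, 0, 0, 0], [0.0, -0.179, 0, 0, 0, 0, 0]]}}

```text
time: 21.0
eef_pos: [0.4711, 0.4311, 0.2829]
eef_rot: [0.49, 0.509, 0.493, -0.508]
force: [1.0, 0.3, -2.1]
opening: 0.0433
```

Request:
{"op": "jog_arm", "data": {"motion": [[0.0, 0, 0.013, 0.035, 0, 0, 0], [0.0, 0, 0.026, 0.07, 0, 0, 0], [0.0, 0, 0.038, 0.105, 0, 0, 0], [0.0, 0, 0.051, 0.14, 0, 0, 0], [0.0, 0, 0.064, 0.174, 0, 0, 0]]}}

```text
time: 21.42
eef_pos: [0.529, 0.2534, 0.2822]
eef_rot: [0.491, 0.508, 0.493, -0.508]
force: [0.3, 0.2, -1.6]
opening: 0.0428
```

Request:
{"op": "jog_arm", "data": {"motion": [[0.0, 0, 0.013, 0.035, 0, 0, 0], [0.0, 0, 0.026, 0.07, 0, 0, 0], [0.0, 0, 0.038, 0.105, 0, 0, 0], [0.0, 0, 0.051, 0.14, 0, 0, 0], [0.0, 0, 0.063, 0.174, 0, 0, 0]]}}

```text
time: 21.83
eef_pos: [0.5863, 0.0755, 0.2814]
eef_rot: [0.491, 0.508, 0.493, -0.508]
force: [0.2, -0.0, -1.3]
opening: 0.0432
```

Request:
{"op": "jog_arm", "data": {"motion": [[0.0, 0, 0, 0, 0, 0, 0], [0.0, 0, 0, 0, 0, 0, 0], [0.0, 0, 0, 0, 0, 0, 0]]}}

```text
time: 22.08
eef_pos: [0.5856, 0.0756, 0.2809]
eef_rot: [-0.49, -0.508, -0.493, 0.508]
force: [0.2, -0.1, -1.8]
opening: 0.0435
```

```bash
cat >> h.py <<'E'
def held(name,col):
    "held bottle shoulder relative to the grasp point, tool axes"
    im,C=look(name); s=state(); b=max(blobs(im,col,300,vmin=40),key=lambda q:q[1][4]); print(s["eef_pos"].round(4),round(s["opening"],4),b[0].round(0),b[1])
E
python3 - <<'E'
from h import *
held("p2","blue")
p=mix(0,.031,0)
go(np.array([p[0],p[1]-.0013,.098]),TH)
im=cv2.imread("p1.png") if 0 else cv2.imread("pics/p1.png")
print(max(blobs(im,"green",300,vmin=40),key=lambda q:q[1][4])[1])
E
```

```text
[0.5854 0.0768 0.2811] 0.0429 [324. 261.] [ 281  231   88   55 3810]
shift [ 0.1321  0.002  -0.0003] turn [-0.16 -0.17  0.18]
[ 281  226   88   59 4080]
```

Request:
{"op": "jog_arm", "data": {"motion": [[0.0, 0.03, 0.002, 0, 0, 0, 0], [0.0, 0.06, 0.002, 0, 0, 0, 0], [0.0, 0.085, 0.002, 0, 0, 0, 0], [0.0, 0.1, 0.002, 0, 0, 0, 0], [0.0, 0.105, 0.002, 0, 0, 0, 0]]}}

```text
time: 22.6
eef_pos: [0.5848, 0.079, 0.1732]
eef_rot: [-0.49, -0.506, -0.496, 0.509]
force: [-1.2, 0.0, -1.9]
opening: 0.043
```

Request:
{"op": "jog_arm", "data": {"motion": [[0.0, 0.006, 0, 0, 0, 0, 0], [0.0, 0.012, 0, 0, 0, 0, 0], [0.0, 0.018, 0, 0, 0, 0, 0], [0.0, 0.022, 0, 0, 0, 0, 0], [0.0, 0.025, 0, 0, 0, 0, 0]]}}

```text
time: 23.02
eef_pos: [0.5875, 0.0797, 0.1512]
eef_rot: [0.492, 0.508, 0.494, -0.506]
force: [0.6, 0.4, 9.4]
opening: 0.043
```

Request:
{"op": "jog_arm", "data": {"motion": [[0.0, 0.0015, 0, 0, 0, 0, 0], [0.0, 0.003, 0, 0, 0, 0, 0], [0.0, 0.004, 0, 0, 0, 0, 0], [0.0, 0.004, 0, 0, 0, 0, 0]]}}

```text
time: 23.35
eef_pos: [0.5877, 0.0798, 0.1488]
eef_rot: [0.492, 0.508, 0.494, -0.506]
force: [-2.6, -1.2, 6.8]
opening: 0.0432
```

Request:
{"op": "jog_arm", "data": {"motion": [[0.0, 0.0015, 0, 0, 0, 0, 0], [0.0, 0.003, 0, 0, 0, 0, 0], [0.0, 0.004, 0, 0, 0, 0, 0], [0.0, 0.004, 0, 0, 0, 0, 0], [0.0, 0.004, 0, 0, 0, 0, 0]]}}

```text
time: 23.77
eef_pos: [0.5876, 0.0798, 0.1487]
eef_rot: [0.493, 0.508, 0.493, -0.506]
force: [-6.9, -1.0, 21.1]
opening: 0.0429
```

Request:
{"op": "jog_arm", "data": {"motion": [[0.06, -0.001, 0, 0, 0, 0, 0], [0.06, -0.001, 0, 0, 0, 0, 0], [0.06, -0.001, 0, 0, 0, 0, 0], [0.06, -0.001, 0, 0, 0, 0, 0]]}}

```text
time: 24.1
eef_pos: [0.5877, 0.08, 0.1494]
eef_rot: [0.493, 0.508, 0.493, -0.506]
force: [-0.2, 0.6, -0.5]
opening: 0.0578
```

Request:
{"op": "jog_arm", "data": {"motion": [[0.075, -0.02, 0, 0, 0, 0, 0], [0.075, -0.05, 0, 0, 0, 0, 0], [0.075, -0.09, 0, 0, 0, 0, 0], [0.075, -0.12, 0, 0, 0, 0, 0], [0.075, -0.12, 0, 0, 0, 0, 0]]}}

```text
time: 24.52
eef_pos: [0.591, 0.0798, 0.2756]
eef_rot: [0.496, 0.511, 0.49, -0.502]
force: [0.1, -0.2, 0.4]
opening: 0.0742
```

Request:
{"op": "jog_arm", "data": {"motion": [[0.075, 0, -0.015, 0.026, 0, 0, 0], [0.075, 0, -0.03, 0.052, 0, 0, 0], [0.075, 0, -0.045, 0.078, 0, 0, 0], [0.075, 0, -0.06, 0.104, 0, 0, 0], [0.075, 0, -0.076, 0.13, 0, 0, 0]]}}

```text
time: 24.93
eef_pos: [0.5107, -0.0489, 0.2733]
eef_rot: [0.496, 0.511, 0.491, -0.502]
force: [0.6, -0.5, -0.7]
opening: 0.0748
```

Request:
{"op": "jog_arm", "data": {"motion": [[0.075, 0, -0.015, 0.026, 0, 0, 0], [0.075, 0, -0.03, 0.052, 0, 0, 0], [0.075, 0, -0.045, 0.078, 0, 0, 0], [0.075, 0, -0.06, 0.104, 0, 0, 0], [0.075, 0, -0.076, 0.13, 0, 0, 0]]}}

```text
time: 25.35
eef_pos: [0.4305, -0.1779, 0.2711]
eef_rot: [0.496, 0.511, 0.491, -0.502]
force: [0.4, -0.8, 0.4]
opening: 0.0748
```

Request:
{"op": "jog_arm", "data": {"motion": [[0.075, 0, -0.015, 0.026, 0, 0, 0], [0.075, 0.01, -0.03, 0.052, 0, 0, 0], [0.075, 0.02, -0.045, 0.078, 0, 0, 0], [0.075, 0.04, -0.06, 0.104, 0, 0, 0], [0.075, 0.055, -0.076, 0.13, 0, 0, 0]]}}

```text
time: 25.77
eef_pos: [0.3511, -0.3067, 0.2134]
eef_rot: [0.496, 0.511, 0.491, -0.502]
force: [0.8, 0.3, -0.5]
opening: 0.0747
```

Request:
{"op": "jog_arm", "data": {"motion": [[0.075, 0, 0, 0, 0, 0, 0], [0.075, 0, 0, 0, 0, 0, 0], [0.075, 0, 0, 0, 0, 0, 0]]}}

```text
time: 26.02
eef_pos: [0.351, -0.3062, 0.2129]
eef_rot: [0.495, 0.511, 0.492, -0.502]
force: [0.1, 0.5, 0.7]
opening: 0.0747
```

Run:
```python
from h import *
bottle("b3","red")
a=capture("top");C=cam("top");b=capture("scene");S=cam("scene");cv2.imwrite("pics/s3.png",b)
for c in("red","yellow"):
    for ce,st in blobs(a,c,80): print("top",c,ray(C,*ce,.06).round(3))
    for ce,st in blobs(b,c,90): print("scene",c,ray(S,*ce,.05).round(3))
```

```text
[ 0.3516 -0.3058  0.2136] 0.07463346569220514 [-0.96  0.44  1.91  0.02  0.79 -0.95]
[334. 206.] [ 309  181   51   51 2015] xy@.058 [ 0.3619 -0.3021  0.058 ] centroid [ 0.3618 -0.3025  0.058 ]
scene red [ 0.359 -0.307  0.05 ]
scene red [0.459 0.024 0.05 ]
scene red [0.824 0.049 0.05 ]
scene red [0.857 0.083 0.05 ]
top yellow [ 0.479 -0.409  0.06 ]
scene yellow [ 0.477 -0.417  0.05 ]
```

Run:
```python
from h import *
go([.3619,-.3025,.051],TH)
```

```text
shift [ 0.112   0.0085 -0.0032] turn [ 0.28 -0.19 -0.79]
```

Request:
{"op": "jog_arm", "data": {"motion": [[0.075, 0.03, 0.008, -0.003, 0, 0, -0.8], [0.075, 0.055, 0.008, -0.003, 0, 0, -0.8], [0.075, 0.08, 0.008, -0.003, 0, 0, -0.8], [0.075, 0.1, 0.008, -0.003, 0, 0, -0.8], [0.075, 0.112, 0.008, -0.003, 0, 0, -0.8]], "grip_force": 35}}

```text
time: 26.63
eef_pos: [0.3619, -0.3014, 0.1007]
eef_rot: [0.493, 0.506, 0.496, -0.505]
force: [-1.1, -0.2, -0.7]
opening: 0.075
```

Request:
{"op": "jog_arm", "data": {"motion": [[0.075, 0.0, 0, 0, 0, 0, 0], [0.0, 0, 0, 0, 0, 0, 0], [0.0, 0, 0, 0, 0, 0, 0], [0.0, 0, 0, 0, 0, 0, 0], [0.0, 0, 0, 0, 0, 0, 0]]}}

```text
time: 27.05
eef_pos: [0.3624, -0.3018, 0.1018]
eef_rot: [0.494, 0.506, 0.495, -0.505]
force: [0.0, -0.2, 0.1]
opening: 0.0562
```

Request:
{"op": "jog_arm", "data": {"motion": [[0.0, 0.0, 0, 0, 0, 0, 0], [0.0, 0, 0, 0, 0, 0, 0], [0.0, 0, 0, 0, 0, 0, 0]]}}

```text
time: 27.3
eef_pos: [0.3625, -0.3021, 0.1025]
eef_rot: [0.495, 0.506, 0.495, -0.505]
force: [-0.8, 0.3, 5.6]
opening: 0.0431
```

Run:
```python
from h import *
s=state();print(s["eef_pos"],s["opening"],s["force"].round(1))
go(np.array([*mix(0,-.031,0)[:2],.23]),TH)
```

```text
[ 0.36252871 -0.30212741  0.10250254] 0.04312462604340197 [-0.8  0.3  5.6]
shift [-0.1778  0.2161 -0.3239] turn [ 0.41 -0.08 -0.08]
```

Request:
{"op": "jog_arm", "data": {"motion": [[0.0, -0.03, 0, 0, 0, 0, 0], [0.0, -0.065, 0, 0, 0, 0, 0], [0.0, -0.1, 0, 0, 0, 0, 0], [0.0, -0.14, 0, 0, 0, 0, 0], [0.0, -0.178, 0, 0, 0, 0, 0]]}}

```text
time: 27.72
eef_pos: [0.3617, -0.3017, 0.282]
eef_rot: [0.494, 0.506, 0.495, -0.505]
force: [1.1, -1.1, -0.9]
opening: 0.0434
```

Request:
{"op": "jog_arm", "data": {"motion": [[0.0, 0, 0.022, -0.032, 0, 0, 0], [0.0, 0, 0.043, -0.065, 0, 0, 0], [0.0, 0, 0.065, -0.097, 0, 0, 0], [0.0, 0, 0.086, -0.13, 0, 0, 0], [0.0, 0, 0.108, -0.162, 0, 0, 0]]}}

```text
time: 28.13
eef_pos: [0.4732, -0.1402, 0.2824]
eef_rot: [0.494, 0.506, 0.495, -0.505]
force: [0.9, -1.1, -0.5]
opening: 0.0433
```

Request:
{"op": "jog_arm", "data": {"motion": [[0.0, 0, 0.022, -0.032, 0, 0, 0], [0.0, 0, 0.043, -0.065, 0, 0, 0], [0.0, 0, 0.065, -0.097, 0, 0, 0], [0.0, 0, 0.086, -0.13, 0, 0, 0], [0.0, 0, 0.108, -0.162, 0, 0, 0]]}}

```text
time: 28.55
eef_pos: [0.5848, 0.0214, 0.2823]
eef_rot: [0.493, 0.506, 0.496, -0.505]
force: [0.4, -0.8, -1.4]
opening: 0.0433
```

Request:
{"op": "jog_arm", "data": {"motion": [[0.0, 0, 0, 0, 0, 0, 0], [0.0, 0, 0, 0, 0, 0, 0], [0.0, 0, 0, 0, 0, 0, 0]]}}

```text
time: 28.8
eef_pos: [0.5838, 0.0215, 0.2815]
eef_rot: [-0.493, -0.505, -0.497, 0.506]
force: [0.8, -0.1, -1.5]
opening: 0.0432
```

Run:
```python
from h import *
held("p3","red")
p=mix(0,-.031,0)
go(np.array([p[0],p[1],.098]),TH)
```

```text
[0.5838 0.0203 0.2819] 0.043 [324. 263.] [ 281  234   88   52 3579]
shift [0.1329 0.0021 0.0039] turn [ 0.29 -0.17  0.22]
```

Request:
{"op": "jog_arm", "data": {"motion": [[0.0, 0.03, 0.002, 0.003, 0, 0, 0], [0.0, 0.06, 0.002, 0.005, 0, 0, 0], [0.0, 0.085, 0.002, 0.005, 0, 0, 0], [0.0, 0.1, 0.002, 0.005, 0, 0, 0], [0.0, 0.105, 0.002, 0.005, 0, 0, 0]]}}

```text
time: 29.32
eef_pos: [0.5829, 0.0141, 0.1742]
eef_rot: [-0.49, -0.505, -0.497, 0.508]
force: [-0.5, -0.5, -2.2]
opening: 0.0432
```

Run:
```python
from h import *
print(state()["eef_pos"])
p=mix(0,-.031,0)
go(np.array([p[0],p[1],.098]),TH)
```

```text
[0.58286946 0.01412109 0.17421059]
shift [ 0.0252  0.0025 -0.0027] turn [ 0.14 -0.21  0.58]
```

Request:
{"op": "jog_arm", "data": {"motion": [[0.0, 0.006, 0.001, -0.002, 0, 0, 0], [0.0, 0.012, 0.001, -0.002, 0, 0, 0], [0.0, 0.018, 0.001, -0.002, 0, 0, 0], [0.0, 0.022, 0.001, -0.002, 0, 0, 0], [0.0, 0.025, 0.001, -0.002, 0, 0, 0]]}}

```text
time: 29.73
eef_pos: [0.5861, 0.0162, 0.1527]
eef_rot: [0.491, 0.508, 0.495, -0.506]
force: [-0.1, 4.0, 13.5]
opening: 0.0434
```

Request:
{"op": "jog_arm", "data": {"motion": [[0.0, 0.0015, 0, 0, 0, 0, 0], [0.0, 0.003, 0, 0, 0, 0, 0], [0.0, 0.004, 0, 0, 0, 0, 0], [0.0, 0.004, 0, 0, 0, 0, 0]]}}

```text
time: 30.07
eef_pos: [0.5862, 0.0163, 0.1506]
eef_rot: [0.491, 0.508, 0.494, -0.506]
force: [-2.1, 2.1, 7.4]
opening: 0.0433
```

Request:
{"op": "jog_arm", "data": {"motion": [[0.0, 0.0015, 0, 0, 0, 0, 0], [0.0, 0.003, 0, 0, 0, 0, 0], [0.0, 0.004, 0, 0, 0, 0, 0], [0.0, 0.004, 0, 0, 0, 0, 0], [0.0, 0.004, 0, 0, 0, 0, 0]]}}

```text
time: 30.48
eef_pos: [0.5862, 0.0164, 0.1486]
eef_rot: [0.491, 0.509, 0.494, -0.506]
force: [-3.5, 2.2, 8.9]
opening: 0.0438
```

Request:
{"op": "jog_arm", "data": {"motion": [[0.0, 0.0015, 0, 0, 0, 0, 0], [0.0, 0.003, 0, 0, 0, 0, 0], [0.0, 0.003, 0, 0, 0, 0, 0], [0.0, 0.003, 0, 0, 0, 0, 0]]}}

```text
time: 30.82
eef_pos: [0.5861, 0.0164, 0.1485]
eef_rot: [0.491, 0.509, 0.494, -0.506]
force: [-4.8, 3.3, 15.0]
opening: 0.043
```

Request:
{"op": "jog_arm", "data": {"motion": [[0.06, -0.001, 0, 0, 0, 0, 0], [0.06, -0.001, 0, 0, 0, 0, 0], [0.06, -0.001, 0, 0, 0, 0, 0], [0.06, -0.001, 0, 0, 0, 0, 0]]}}

```text
time: 31.15
eef_pos: [0.5866, 0.0159, 0.1495]
eef_rot: [0.491, 0.509, 0.493, -0.506]
force: [0.7, -0.1, 0.5]
opening: 0.058
```

Request:
{"op": "jog_arm", "data": {"motion": [[0.075, -0.02, 0, 0, 0, 0, 0], [0.075, -0.05, 0, 0, 0, 0, 0], [0.075, -0.09, 0, 0, 0, 0, 0], [0.075, -0.12, 0, 0, 0, 0, 0], [0.075, -0.12, 0, 0, 0, 0, 0]]}}

```text
time: 31.57
eef_pos: [0.5901, 0.0145, 0.2759]
eef_rot: [0.495, 0.512, 0.489, -0.503]
force: [-0.2, -0.3, 0.1]
opening: 0.0742
```

Request:
{"op": "jog_arm", "data": {"motion": [[0.075, 0, -0.007, 0.029, 0, 0, 0], [0.075, 0, -0.014, 0.058, 0, 0, 0], [0.075, 0, -0.022, 0.087, 0, 0, 0], [0.075, 0, -0.029, 0.116, 0, 0, 0], [0.075, 0, -0.036, 0.146, 0, 0, 0]]}}

```text
time: 31.98
eef_pos: [0.5491, -0.1316, 0.2742]
eef_rot: [0.495, 0.512, 0.49, -0.503]
force: [-0.1, 0.1, -0.1]
opening: 0.075
```

Request:
{"op": "jog_arm", "data": {"motion": [[0.075, 0, -0.007, 0.029, 0, 0, 0], [0.075, 0, -0.014, 0.058, 0, 0, 0], [0.075, 0, -0.022, 0.087, 0, 0, 0], [0.075, 0, -0.029, 0.116, 0, 0, 0], [0.075, 0, -0.036, 0.146, 0, 0, 0]]}}

```text
time: 32.4
eef_pos: [0.5078, -0.2778, 0.2722]
eef_rot: [0.495, 0.512, 0.49, -0.503]
force: [0.5, 0.2, 0.3]
opening: 0.075
```

Request:
{"op": "jog_arm", "data": {"motion": [[0.075, 0, -0.007, 0.029, 0, 0, 0], [0.075, 0.01, -0.014, 0.058, 0, 0, 0], [0.075, 0.02, -0.022, 0.087, 0, 0, 0], [0.075, 0.04, -0.029, 0.116, 0, 0, 0], [0.075, 0.055, -0.036, 0.146, 0, 0, 0]]}}

```text
time: 32.82
eef_pos: [0.4672, -0.4237, 0.2144]
eef_rot: [0.494, 0.512, 0.49, -0.503]
force: [-0.5, -0.1, -0.3]
opening: 0.0752
```

Request:
{"op": "jog_arm", "data": {"motion": [[0.075, 0, 0, 0, 0, 0, 0], [0.075, 0, 0, 0, 0, 0, 0], [0.075, 0, 0, 0, 0, 0, 0]]}}

```text
time: 33.07
eef_pos: [0.4669, -0.4233, 0.2136]
eef_rot: [0.493, 0.513, 0.491, -0.503]
force: [-0.2, -0.2, 0.3]
opening: 0.0749
```

Run:
```python
from h import *
bottle("b4","yellow")
```

```text
[ 0.4677 -0.4226  0.2147] 0.07506189431547866 [-0.92  0.62  1.49  0.02  1.02 -0.9 ]
[339.  195.5] [ 314  171   51   50 1843] xy@.058 [ 0.4823 -0.4102  0.058 ] centroid [ 0.4825 -0.4106  0.058 ]
```

Run:
```python
from h import *
go([.4822,-.4108,.051],TH)
```

```text
shift [ 0.113   0.0127 -0.0117] turn [-0.06 -0.29 -0.76]
```

Request:
{"op": "jog_arm", "data": {"motion": [[0.075, 0.03, 0.0125, -0.0117, 0, 0, -0.8], [0.075, 0.055, 0.0125, -0.0117, 0, 0, -0.8], [0.075, 0.08, 0.0125, -0.0117, 0, 0, -0.8], [0.075, 0.1, 0.0125, -0.0117, 0, 0, -0.8], [0.075, 0.113, 0.0125, -0.0117, 0, 0, -0.8]], "grip_force": 35}}

```text
time: 33.58
eef_pos: [0.4824, -0.4087, 0.1008]
eef_rot: [0.491, 0.508, 0.495, -0.506]
force: [0.4, 0.6, 0.2]
opening: 0.075
```

Request:
{"op": "jog_arm", "data": {"motion": [[0.075, 0.0, 0, 0, 0, 0, 0], [0.0, 0, 0, 0, 0, 0, 0], [0.0, 0, 0, 0, 0, 0, 0], [0.0, 0, 0, 0, 0, 0, 0], [0.0, 0, 0, 0, 0, 0, 0]]}}

```text
time: 34.0
eef_pos: [0.483, -0.4094, 0.1023]
eef_rot: [0.492, 0.508, 0.494, -0.506]
force: [-0.3, 0.1, -0.1]
opening: 0.0558
```

Request:
{"op": "jog_arm", "data": {"motion": [[0.0, 0.0, 0, 0, 0, 0, 0], [0.0, 0, 0, 0, 0, 0, 0], [0.0, 0, 0, 0, 0, 0, 0]]}}

```text
time: 34.25
eef_pos: [0.4832, -0.41, 0.1035]
eef_rot: [0.493, 0.508, 0.494, -0.506]
force: [-1.4, 0.1, 5.0]
opening: 0.0433
```

Run:
```python
from h import *
s=state();print(s["eef_pos"],s["opening"],s["force"].round(1))
go(np.array([*mix(0,-.093,0)[:2],.23]),TH)
```

```text
[ 0.48321789 -0.40995563  0.10348026] 0.04329240582977583 [-1.4  0.1  5. ]
shift [-0.1763  0.0903 -0.3679] turn [ 0.06 -0.17 -0.06]
```

Request:
{"op": "jog_arm", "data": {"motion": [[0.0, -0.03, 0, 0, 0, 0, 0], [0.0, -0.065, 0, 0, 0, 0, 0], [0.0, -0.1, 0, 0, 0, 0, 0], [0.0, -0.14, 0, 0, 0, 0, 0], [0.0, -0.176, 0, 0, 0, 0, 0]]}}

```text
time: 34.67
eef_pos: [0.4827, -0.4101, 0.281]
eef_rot: [0.492, 0.508, 0.494, -0.506]
force: [0.6, -0.1, -1.3]
opening: 0.0433
```

Request:
{"op": "jog_arm", "data": {"motion": [[0.0, 0, 0.009, -0.037, 0, 0, 0], [0.0, 0, 0.018, -0.074, 0, 0, 0], [0.0, 0, 0.027, -0.11, 0, 0, 0], [0.0, 0, 0.036, -0.147, 0, 0, 0], [0.0, 0, 0.045, -0.182, 0, 0, 0]]}}

```text
time: 35.08
eef_pos: [0.5323, -0.2274, 0.2814]
eef_rot: [0.492, 0.508, 0.494, -0.506]
force: [0.1, -0.5, -2.2]
opening: 0.0429
```

Request:
{"op": "jog_arm", "data": {"motion": [[0.0, 0, 0.009, -0.037, 0, 0, 0], [0.0, 0, 0.018, -0.074, 0, 0, 0], [0.0, 0, 0.027, -0.11, 0, 0, 0], [0.0, 0, 0.036, -0.147, 0, 0, 0], [0.0, 0, 0.045, -0.182, 0, 0, 0]]}}

```text
time: 35.5
eef_pos: [0.5822, -0.0446, 0.2818]
eef_rot: [0.491, 0.508, 0.494, -0.506]
force: [0.9, -0.0, -1.9]
opening: 0.0431
```

Request:
{"op": "jog_arm", "data": {"motion": [[0.0, 0, 0, 0, 0, 0, 0], [0.0, 0, 0, 0, 0, 0, 0], [0.0, 0, 0, 0, 0, 0, 0]]}}

```text
time: 35.75
eef_pos: [0.5818, -0.0445, 0.2814]
eef_rot: [0.491, 0.507, 0.495, -0.506]
force: [-0.4, -1.0, -2.2]
opening: 0.0434
```

Run:
```python
from h import *
held("p4","yellow")
p=mix(0,-.093,0)
go(np.array([p[0],p[1],.0985]),TH)
```

```text
[ 0.5819 -0.0458  0.2815] 0.0432 [326. 266.] [ 282  242   87   44 2477]
shift [ 0.132   0.0018 -0.    ] turn [-0.07 -0.28  0.11]
```

Request:
{"op": "jog_arm", "data": {"motion": [[0.0, 0.03, 0.002, 0.001, 0, 0, 0], [0.0, 0.06, 0.002, 0.001, 0, 0, 0], [0.0, 0.085, 0.002, 0.001, 0, 0, 0], [0.0, 0.1, 0.002, 0.001, 0, 0, 0], [0.0, 0.105, 0.002, 0.001, 0, 0, 0]]}}

```text
time: 36.27
eef_pos: [0.5818, -0.0478, 0.1736]
eef_rot: [-0.488, -0.508, -0.495, 0.508]
force: [-0.2, 0.7, -1.3]
opening: 0.0432
```

Run:
```python
from h import *
print(state()["eef_pos"],state()["force"].round(1))
p=mix(0,-.093,0)
go(np.array([p[0],p[1],.0985]),TH)
```

```text
[ 0.58183551 -0.04779396  0.17360173] [-0.2  0.7 -1.3]
shift [ 0.0241  0.0017 -0.0025] turn [-0.23 -0.35  0.43]
```

```bash
python3 -c "
import cv2,numpy as np
a=cv2.imread('pics/p4.png');b=cv2.imread('pics/p3.png')
cv2.imwrite('pics/cmp.png',np.hstack([a[180:300,240:420],b[180:300,240:420]]).repeat(2,0).repeat(2,1))"
```

```text
(no output)
```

View pics/cmp.png

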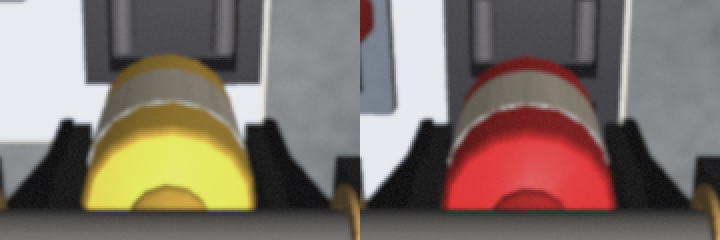

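Request:
{"op": "jog_arm", "data": {"motion": [[0.0, 0.006, 0.001, -0.002, 0, 0, 0], [0.0, 0.012, 0.001, -0.002, 0, 0, 0], [0.0, 0.018, 0.001, -0.002, 0, 0, 0], [0.0, 0.022, 0.001, -0.002, 0, 0, 0], [0.0, 0.025, 0.001, -0.002, 0, 0, 0]]}}

```text
time: 36.68
eef_pos: [0.5845, -0.0454, 0.1521]
eef_rot: [0.489, 0.51, 0.494, -0.507]
force: [-0.8, 6.4, 13.7]
opening: 0.0431
```

Request:
{"op": "jog_arm", "data": {"motion": [[0.0, 0.0015, 0, 0, 0, 0, 0], [0.0, 0.003, 0, 0, 0, 0, 0], [0.0, 0.004, 0, 0, 0, 0, 0], [0.0, 0.004, 0, 0, 0, 0, 0]]}}

```text
time: 37.02
eef_pos: [0.5847, -0.0453, 0.1498]
eef_rot: [0.488, 0.511, 0.493, -0.507]
force: [-3.2, 3.4, 6.2]
opening: 0.0433
```

Request:
{"op": "jog_arm", "data": {"motion": [[0.0, 0.0015, 0, 0, 0, 0, 0], [0.0, 0.003, 0, 0, 0, 0, 0], [0.0, 0.004, 0, 0, 0, 0, 0], [0.0, 0.004, 0, 0, 0, 0, 0], [0.0, 0.004, 0, 0, 0, 0, 0]]}}

```text
time: 37.43
eef_pos: [0.5847, -0.0458, 0.1492]
eef_rot: [0.488, 0.511, 0.493, -0.507]
force: [-6.4, 3.1, 17.4]
opening: 0.0429
```

Request:
{"op": "jog_arm", "data": {"motion": [[0.06, -0.001, 0, 0, 0, 0, 0], [0.06, -0.001, 0, 0, 0, 0, 0], [0.06, -0.001, 0, 0, 0, 0, 0], [0.06, -0.001, 0, 0, 0, 0, 0]]}}

```text
time: 37.77
eef_pos: [0.5853, -0.0465, 0.1503]
eef_rot: [0.489, 0.512, 0.492, -0.507]
force: [0.4, -0.1, -0.2]
opening: 0.0579
```

Request:
{"op": "jog_arm", "data": {"motion": [[0.06, -0.02, 0, 0, 0, 0, 0], [0.06, -0.05, 0, 0, 0, 0, 0], [0.05, -0.09, 0, 0, 0, 0, 0], [0.05, -0.13, 0, 0, 0, 0, 0], [0.05, -0.13, 0, 0, 0, 0, 0]]}}

```text
time: 38.18
eef_pos: [0.5895, -0.0488, 0.2881]
eef_rot: [0.494, 0.515, 0.487, -0.504]
force: [1.4, -0.7, -0.1]
opening: 0.0518
```

Request:
{"op": "jog_arm", "data": {"motion": [[0.05, 0, 0.01, -0.025, 0, 0, 0], [0.05, 0, 0.02, -0.05, 0, 0, 0], [0.05, 0, 0.03, -0.075, 0, 0, 0], [0.05, 0, 0.04, -0.1, 0, 0, 0], [0.05, 0, 0.048, -0.122, 0, 0, 0]]}}

```text
time: 38.6
eef_pos: [0.643, 0.0725, 0.289]
eef_rot: [0.494, 0.515, 0.487, -0.504]
force: [0.3, -0.2, -0.4]
opening: 0.0501
```

Request:
{"op": "jog_arm", "data": {"motion": [[0.05, 0, 0.01, -0.025, 0, 0, 0], [0.05, 0, 0.02, -0.05, 0, 0, 0], [0.05, 0, 0.03, -0.075, 0, 0, 0], [0.05, 0, 0.04, -0.1, 0, 0, 0], [0.05, 0, 0.048, -0.122, 0, 0, 0]]}}

```text
time: 39.02
eef_pos: [0.6964, 0.1941, 0.2894]
eef_rot: [0.494, 0.515, 0.487, -0.504]
force: [-0.4, 0.4, 0.5]
opening: 0.0501
```

Request:
{"op": "jog_arm", "data": {"motion": [[0.05, 0, 0, 0, 0, 0, 0], [0.05, 0, 0, 0, 0, 0, 0], [0.05, 0, 0, 0, 0, 0, 0]]}}

```text
time: 39.27
eef_pos: [0.6961, 0.1935, 0.2884]
eef_rot: [0.494, 0.514, 0.487, -0.504]
force: [-0.5, 0.3, 0.2]
opening: 0.0499
```

Run:
```python
from h import *
im,C=look("k1");print(state()["eef_pos"])
for ce,st in blobs(im,"orange",300): print(ce,st,unmix(ray(C,st[0]+st[2]/2,st[1]+st[3]-13,.177)).round(4))
go(np.array([.6807,.1974,.172]),TH)
b=capture("scene")
cv2.imwrite("pics/s4.png",np.hstack([cv2.resize(im,(400,250)),cv2.resize(b[140:280,220:420],(400,280))[:250]]))
```

```text
[0.69613648 0.1927422  0.28896499]
[300.22853186 223.91412742] [287 206  26  36 722] [0.0907 0.149 ]
[400.9184446  348.83895389] [ 225  338  330   19 2906] [0.1598 0.0483]
shift [ 0.0657 -0.0167 -0.0038] turn [-0.59 -0.18 -0.97]
```

View pics/s4.png

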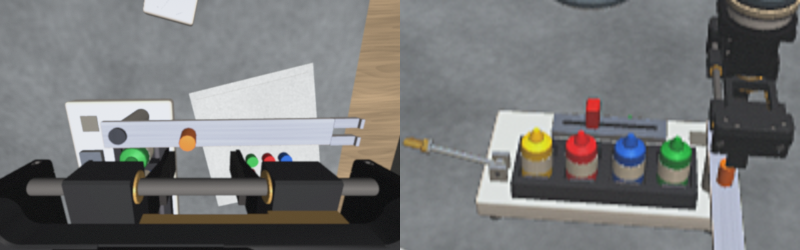

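Request:
{"op": "jog_arm", "data": {"motion": [[0.05, 0.0, -0.016, -0.003, -0.5, 0, -1], [0.05, 0.03, -0.016, -0.003, -0.5, 0, -1], [0.05, 0.055, -0.016, -0.003, -0.5, 0, -1], [0.05, 0.065, -0.016, -0.003, -0.5, 0, -1], [0.05, 0.065, -0.016, -0.003, -0.5, 0, -1]], "grip_force": 12}}

```text
time: 39.83
eef_pos: [0.6797, 0.1952, 0.2207]
eef_rot: [-0.49, -0.507, -0.494, 0.509]
force: [-0.7, -1.3, -0.0]
opening: 0.0502
```

Request:
{"op": "jog_arm", "data": {"motion": [[0.0, 0, 0, 0, 0, 0, 0], [0.0, 0, 0, 0, 0, 0, 0], [0.0, 0, 0, 0, 0, 0, 0], [0.0, 0, 0, 0, 0, 0, 0], [0.0, 0, 0, 0, 0, 0, 0]]}}

```text
time: 40.25
eef_pos: [0.6802, 0.1953, 0.222]
eef_rot: [-0.49, -0.507, -0.494, 0.508]
force: [0.2, 0.8, -0.1]
opening: 0.0244
```

Request:
{"op": "jog_arm", "data": {"motion": [[0.0, 0, 0, 0, 0, 0, 0], [0.0, 0, 0, 0, 0, 0, 0]]}}

```text
time: 40.42
eef_pos: [0.6808, 0.1953, 0.2223]
eef_rot: [-0.491, -0.508, -0.493, 0.508]
force: [2.5, 0.2, -0.9]
opening: 0.0195
```

Run:
```python
from h import *
s=state();print(s["eef_pos"],unmix(s["eef_pos"]),s["opening"],s["force"].round(1))
r=rot(s["eef_rot"]); p0=mix(.09*np.sin(1.62),.148-.09*np.cos(1.62),0)
for f in [1.46,1.3,1.14,.98,.82,.66,.5,.34,.18,0.0,-.03]:
    d=mix(.09*np.sin(f),.148-.09*np.cos(f),0)-p0; print(f,r.inv().apply(d).round(3))
```

```text
[0.68081009 0.19531442 0.22227326] [0.0904495  0.15016455] 0.01946737132688824 [ 2.5  0.2 -0.9]
1.46 [-0.    -0.     0.014]
1.3 [-0.    -0.003  0.029]
1.14 [-0.    -0.008  0.042]
0.98 [-0.    -0.015  0.055]
0.82 [-0.    -0.024  0.066]
0.66 [-0.    -0.034  0.076]
0.5 [-0.    -0.046  0.084]
0.34 [-0.    -0.06   0.089]
0.18 [-0.    -0.074  0.093]
0.0 [ 0.    -0.09   0.095]
-0.03 [ 0.    -0.092  0.095]
```

Request:
{"op": "jog_arm", "data": {"motion": [[0.0, 0, 0, 0.014, 0, 0, 0], [0.0, 0, -0.003, 0.029, 0, 0, 0], [0.0, 0, -0.008, 0.042, 0, 0, 0], [0.0, 0, -0.015, 0.055, 0, 0, 0], [0.0, 0, -0.024, 0.066, 0, 0, 0]]}}

```text
time: 40.83
eef_pos: [0.6555, 0.1287, 0.2223]
eef_rot: [0.491, 0.509, 0.492, -0.507]
force: [5.5, 1.4, -5.5]
opening: 0.0194
```

Request:
{"op": "jog_arm", "data": {"motion": [[0.0, 0, -0.01, 0.01, 0, 0, 0], [0.0, 0, -0.022, 0.018, 0, 0, 0], [0.0, 0, -0.036, 0.023, 0, 0, 0], [0.0, 0, -0.05, 0.027, 0, 0, 0], [0.0, 0, -0.066, 0.029, 0, 0, 0]]}}

```text
time: 41.25
eef_pos: [0.591, 0.0966, 0.2226]
eef_rot: [0.495, 0.509, 0.488, -0.507]
force: [5.6, -8.8, -3.7]
opening: 0.0191
```

Run:
```python
from h import *
s=state();print(s["eef_pos"],unmix(s["eef_pos"]),s["opening"],s["force"].round(1))
```

```text
[0.59096957 0.09659747 0.22256361] [0.00347101 0.04891685] 0.019126783851528238 [ 5.6 -8.8 -3.7]
```

Request:
{"op": "jog_arm", "data": {"motion": [[0.0, 0, -0.002, -0.004, 0, 0, 0], [0.0, 0, -0.004, -0.008, 0, 0, 0], [0.0, 0, -0.006, -0.008, 0, 0, 0], [0.0, 0, -0.006, -0.008, 0, 0, 0]]}}

```text
time: 41.58
eef_pos: [0.587, 0.0986, 0.2227]
eef_rot: [-0.499, -0.507, -0.485, 0.509]
force: [4.3, -14.0, -5.5]
opening: 0.0198
```

Request:
{"op": "jog_arm", "data": {"motion": [[0.0, 0, -0.002, 0, 0, 0, 0], [0.0, 0, -0.003, 0, 0, 0, 0], [0.0, 0, -0.003, 0, 0, 0, 0]]}}

```text
time: 41.83
eef_pos: [0.5864, 0.0978, 0.2228]
eef_rot: [0.501, 0.509, 0.483, -0.507]
force: [6.6, 1.6, -6.9]
opening: 0.0192
```

Run:
```python
from h import *
s=state();print(s["eef_pos"],unmix(s["eef_pos"]),s["opening"],s["force"].round(1))
b=capture("scene");S=cam("scene");cv2.imwrite("pics/s5.png",b)
for ce,st in blobs(b,"orange",30):
    if 300<ce[0]<400 and 150<ce[1]<260: print(ce,st,unmix(ray(S,*ce,.161)).round(4))
b=cv2.imread("pics/scene0.png")
for ce,st in blobs(b,"orange",30):
    if 300<ce[0]<400 and 150<ce[1]<260: print("orig",ce,st,unmix(ray(S,*ce,.161)).round(4))
```

```text
[0.58644209 0.09781451 0.22283007] [-0.00108944  0.05000381] 0.019236654397343032 [ 6.6  1.6 -6.9]
orig [346.07352941 197.77941176] [342 192   8  13  68] [-0.0018  0.0582]
```

Request:
{"op": "jog_arm", "data": {"motion": [[0.04, 0, 0, 0, 0, 0, 0], [0.04, 0, 0, 0, 0, 0, 0], [0.04, 0, 0, 0, 0, 0, 0], [0.04, 0, 0, 0, 0, 0, 0], [0.04, 0, 0, 0, 0, 0, 0]]}}

```text
time: 42.3
eef_pos: [0.5861, 0.0976, 0.2231]
eef_rot: [0.501, 0.509, 0.483, -0.507]
force: [0.1, 0.2, 0.1]
opening: 0.0387
```

Request:
{"op": "jog_arm", "data": {"motion": [[0.04, -0.03, 0, 0, 0, 0, 0], [0.04, -0.06, 0, 0, 0, 0, 0], [0.04, -0.06, 0, 0, 0, 0, 0], [0.04, -0.06, 0, 0, 0, 0, 0], [0.04, -0.06, 0, 0, 0, 0, 0]]}}

```text
time: 42.72
eef_pos: [0.5844, 0.0987, 0.283]
eef_rot: [0.501, 0.509, 0.483, -0.507]
force: [-0.4, -0.0, -1.1]
opening: 0.0401
```

Run:
```python
from h import *
im,C=look("k2");s=state();print(s["eef_pos"],unmix(s["eef_pos"]),s["opening"],s["force"].round(1))
for ce,st in blobs(im,"orange",300): print(ce,st,unmix(ray(C,st[0]+st[2]/2,st[1]+st[3]-13,.177)).round(4))
go(mix(0,.058,.172),TH)
b=capture("scene")
cv2.imwrite("pics/k2s.png",np.hstack([cv2.resize(im,(480,300)),cv2.resize(b[140:290,230:390],(320,300))]))
```

```text
[0.58399955 0.09865459 0.28185572] [-0.00355502  0.05077365] 0.039800680199620825 [ 0.4 -0.6 -0.3]
[326.01744966 213.76510067] [313 196  27  36 745] [0.0002 0.0591]
[381.18631791 348.67323944] [ 206  338  328   20 2485] [ 0.0343 -0.0476]
shift [ 0.0588  0.0025 -0.0082] turn [-0.19  0.93 -0.99]
```

View pics/k2s.png

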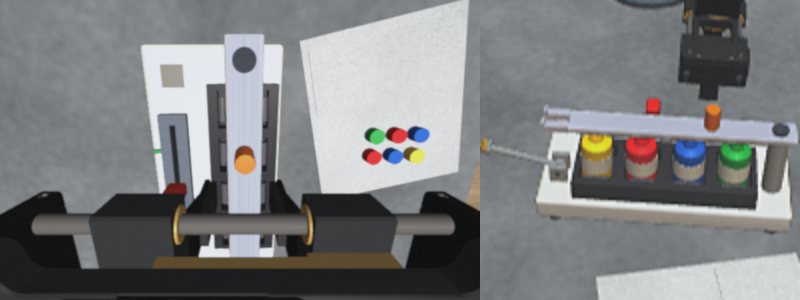

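Request:
{"op": "jog_arm", "data": {"motion": [[0.04, 0, 0, 0, -7, 0, 0], [0.04, 0, 0, 0, -14, 0, 0], [0.04, 0, 0, 0, -21, 0, 0], [0.04, 0, 0, 0, -28, 0, 0], [0.04, 0, 0, 0, -35, 0, 0]]}}

```text
time: 43.28
eef_pos: [0.5835, 0.0986, 0.2804]
eef_rot: [0.63, 0.332, 0.616, -0.338]
force: [-0.3, -0.5, 0.1]
opening: 0.0401
```

Request:
{"op": "jog_arm", "data": {"motion": [[0.04, 0, 0, 0, -7, 0, 0], [0.04, 0, 0, 0, -14, 0, 0], [0.04, 0, 0, 0, -21, 0, 0], [0.04, 0, 0, 0, -28, 0, 0], [0.04, 0, 0, 0, -35, 0, 0]]}}

```text
time: 43.7
eef_pos: [0.583, 0.0986, 0.2792]
eef_rot: [0.7, 0.125, 0.69, -0.135]
force: [-0.9, 0.6, 0.8]
opening: 0.04
```

Request:
{"op": "jog_arm", "data": {"motion": [[0.04, 0, 0, 0, -7, 0, 0], [0.04, 0, 0, 0, -14, 0, 0], [0.04, 0, 0, 0, -18, 0, 0], [0.04, 0, 0, 0, -18, 0, 0]]}}

```text
time: 44.03
eef_pos: [0.5825, 0.0985, 0.2779]
eef_rot: [0.71, 0.013, 0.703, -0.025]
force: [0.8, -0.7, 0.6]
opening: 0.0404
```

Run:
```python
from h import *
s=state();print(s["eef_pos"],s["joints"].round(2))
go(mix(-.099,-.026,.19),TH+np.pi/2)
```

```text
[0.58252022 0.09851235 0.27790679] [-0.01  0.5   1.54 -0.02  1.1  -1.52]
shift [ 0.0373 -0.0783 -0.0924] turn [-1.44  0.55  0.94]
```

Request:
{"op": "jog_arm", "data": {"motion": [[0.04, 0.0, -0.016, -0.03, -1.4, 0.5, 0.9], [0.04, 0.0, -0.04, -0.06, -1.4, 0.5, 0.9], [0.04, 0.0, -0.065, -0.092, -1.4, 0.5, 0.9], [0.04, 0.0, -0.078, -0.092, -1.4, 0.5, 0.9], [0.04, 0.0, -0.078, -0.092, -1.4, 0.5, 0.9]]}}

```text
time: 44.45
eef_pos: [0.4843, 0.024, 0.2777]
eef_rot: [0.706, 0.012, 0.708, -0.012]
force: [1.0, 0.1, -0.7]
opening: 0.0402
```

Request:
{"op": "jog_arm", "data": {"motion": [[0.04, 0, 0, 0, 0, 0, 0], [0.04, 0, 0, 0, 0, 0, 0], [0.04, 0, 0, 0, 0, 0, 0]]}}

```text
time: 44.7
eef_pos: [0.4852, 0.0244, 0.2776]
eef_rot: [0.707, 0.012, 0.707, -0.012]
force: [0.1, -0.5, 0.5]
opening: 0.0401
```

Run:
```python
from h import *
im,C=look("sl1");s=state();print(s["eef_pos"],s["joints"].round(2))
for c in("red","green"):
  for ce,st in blobs(im,c,12): print(c,ce,st,[unmix(ray(C,*ce,z)).round(4) for z in(.094,.046)])
go(mix(-.099,-.026,.083),TH+np.pi/2)
```

```text
[0.48505533 0.02456547 0.27755598] [-0.18  0.36  1.79 -0.    0.99 -1.72]
red [325.50394945 198.06951027] [315 181  22  34 633] [array([-0.1024, -0.0245]), array([-0.0885, -0.0243])]
red [305.42857143 263.28571429] [303 262   7   5  14] [array([-0.0351, -0.0448]), array([-0.0096, -0.0481])]
red [331.79166667 264.08333333] [327 262   9   7  24] [array([-0.0341, -0.0186]), array([-0.0084, -0.0174])]
red [317.12322275 280.76303318] [302 276  32   9 211] [array([-0.0154, -0.0334]), array([ 0.0136, -0.0347])]
shift [0.1436 0.0003 0.0015] turn [-0.26 -0.08  0.06]
```

Run:
```python
from h import *
im=cv2.imread("pics/sl1.png");a=np.load("sl1.npy");C=cam("wrist",dict(eef_pos=a[:3],eef_rot=a[3:]))
print(proj(C,mix(-.125,.029,.046)))
HUE["green"]=[(40,90)]
for ce,st in blobs(im,"green",8,60,40): print(ce,st,unmix(ray(C,*ce,.046)).round(4))
im=cv2.imread("pics/w2.png");a=np.load("w2.npy");C=cam("wrist",dict(eef_pos=a[:3],eef_rot=a[3:]))
for ce,st in blobs(im,"green",8,60,40): print("w2",ce,st,unmix(ray(C,*ce,.045)).round(4))
im=cv2.imread("pics/w4.png");a=np.load("w4.npy");C=cam("wrist",dict(eef_pos=a[:3],eef_rot=a[3:]))
for ce,st in blobs(im,"green",8,60,40): print("w4",ce,st,unmix(ray(C,*ce,.045)).round(4))
```

```text
(np.float64(375.93373631698876), np.float64(164.51471557393336))
[466.05714286 150.77142857] [461 149  11   4  35] [-0.1388  0.1221]
[376.96296296 164.90740741] [375 160   5  11  54] [-0.1246  0.0301]
w2 [163.72727273 244.        ] [161 241   6   7  33] [-0.1258  0.0298]
w4 [478.06060606 100.35353535] [474  94  10  14  99] [-0.1246  0.0302]
w4 [579.91176471 102.14705882] [574 101  12   4  34] [-0.1347  0.1173]
```

Request:
{"op": "jog_arm", "data": {"motion": [[0.04, 0.035, 0.001, 0.001, 0, 0, 0], [0.04, 0.07, 0.001, 0.001, 0, 0, 0], [0.04, 0.105, 0.001, 0.001, 0, 0, 0], [0.04, 0.13, 0.001, 0.001, 0, 0, 0], [0.04, 0.143, 0.001, 0.001, 0, 0, 0]], "grip_force": 12}}

```text
time: 45.22
eef_pos: [0.4849, 0.0262, 0.1315]
eef_rot: [0.705, 0.011, 0.709, -0.012]
force: [-0.0, 0.0, -0.8]
opening: 0.04
```

Request:
{"op": "jog_arm", "data": {"motion": [[0.0, 0, 0, 0, 0, 0, 0], [0.0, 0, 0, 0, 0, 0, 0], [0.0, 0, 0, 0, 0, 0, 0], [0.0, 0, 0, 0, 0, 0, 0], [0.0, 0, 0, 0, 0, 0, 0]]}}

```text
time: 45.63
eef_pos: [0.4858, 0.0262, 0.1326]
eef_rot: [0.706, 0.011, 0.708, -0.012]
force: [0.4, -0.3, -0.7]
opening: 0.0194
```

Run:
```python
from h import *
s=state();print(s["eef_pos"],unmix(s["eef_pos"]),s["opening"],s["force"].round(1))
go(mix(-.099,.0300,.083),TH+np.pi/2)
```

```text
[0.48582602 0.02622521 0.13256452] [-0.09961544 -0.02443575] 0.019447306837581023 [ 0.4 -0.3 -0.7]
shift [-0.0015  0.0544  0.0004] turn [-0.21 -0.17  0.03]
```

Request:
{"op": "jog_arm", "data": {"motion": [[0.0, 0, 0.012, 0, 0, 0, 0], [0.0, 0, 0.025, 0, 0, 0, 0], [0.0, 0, 0.04, 0, 0, 0, 0], [0.0, 0, 0.0545, 0, 0, 0, 0], [0.0, 0, 0.0545, 0, 0, 0, 0]]}}

```text
time: 46.05
eef_pos: [0.4874, 0.0824, 0.1326]
eef_rot: [0.706, 0.011, 0.708, -0.011]
force: [1.9, 1.7, -6.7]
opening: 0.0203
```

Request:
{"op": "jog_arm", "data": {"motion": [[0.0, 0, 0, 0, 0, 0, 0], [0.0, 0, 0, 0, 0, 0, 0]]}}

```text
time: 46.22
eef_pos: [0.4874, 0.0823, 0.1326]
eef_rot: [0.706, 0.011, 0.708, -0.011]
force: [1.5, 1.6, -8.6]
opening: 0.02
```

Run:
```python
from h import *
s=state();print(s["eef_pos"],unmix(s["eef_pos"]),s["opening"],s["force"].round(1))
go(mix(-.099,.0300,.083),TH+np.pi/2)
```

```text
[0.48738021 0.08234119 0.13264396] [-0.09966791  0.03170173] 0.020023879593412616 [ 1.5  1.6 -8.6]
shift [-0.0014 -0.0017  0.0007] turn [-0.11 -0.13 -0.02]
```

Correct by −1.7 mm, then release, rise and measure.

Request:
{"op": "jog_arm", "data": {"motion": [[0.0, 0, -0.002, 0, 0, 0, 0], [0.0, 0, -0.002, 0, 0, 0, 0], [0.0, 0, -0.002, 0, 0, 0, 0]]}}

```text
time: 46.47
eef_pos: [0.4874, 0.0797, 0.1326]
eef_rot: [0.706, 0.011, 0.708, -0.011]
force: [1.3, 0.4, -7.9]
opening: 0.0201
```

Request:
{"op": "jog_arm", "data": {"motion": [[0.035, 0, 0, 0, 0, 0, 0], [0.035, 0, 0, 0, 0, 0, 0], [0.035, 0, 0, 0, 0, 0, 0], [0.035, 0, 0, 0, 0, 0, 0]]}}

```text
time: 46.8
eef_pos: [0.4877, 0.0795, 0.1332]
eef_rot: [0.707, 0.011, 0.707, -0.011]
force: [0.6, 0.6, -0.3]
opening: 0.0334
```

Request:
{"op": "jog_arm", "data": {"motion": [[0.035, -0.03, 0, 0, 0, 0, 0], [0.035, -0.065, 0, 0, 0, 0, 0], [0.035, -0.1, 0, 0, 0, 0, 0], [0.035, -0.13, 0, 0, 0, 0, 0], [0.035, -0.13, 0, 0, 0, 0, 0]]}}

```text
time: 47.22
eef_pos: [0.491, 0.0794, 0.2692]
eef_rot: [0.711, 0.011, 0.703, -0.011]
force: [1.2, -0.6, 0.2]
opening: 0.0347
```

Request:
{"op": "jog_arm", "data": {"motion": [[0.035, 0, 0, 0, 0, 0, 0], [0.035, 0, 0, 0, 0, 0, 0]]}}

```text
time: 47.38
eef_pos: [0.4913, 0.0794, 0.2699]
eef_rot: [0.712, 0.011, 0.702, -0.011]
force: [0.6, 0.6, 0.1]
opening: 0.0347
```

Run:
```python
from h import *
HUE["green"]=[(40,90)]
im,C=look("sl2");s=state();print(s["eef_pos"])
for ce,st in blobs(im,"red",300): print("slider",ce,st,unmix(ray(C,*ce,.094)).round(4),unmix(ray(C,*ce,.085)).round(4))
for ce,st in blobs(im,"green",8,60,40): print("green",ce,st,unmix(ray(C,*ce,.046)).round(4))
```

```text
[0.49030216 0.0794713  0.26832529]
slider [324.002886   194.18326118] [313 177  23  35 693] [-0.1023  0.0292] [-0.0997  0.0292]
green [419.025 145.575] [414 144  11   4  40] [-0.139  0.125]
green [325.         160.31034483] [323 155   5  12  58] [-0.1244  0.0304]
```

Request:
{"op": "jog_arm", "data": {"motion": [[0.035, -0.01, -0.03, -0.01, 0, 0, 0], [0.035, -0.02, -0.065, -0.02, 0, 0, 0], [0.035, -0.02, -0.1, -0.03, 0, 0, 0], [0.035, -0.02, -0.135, -0.04, 0, 0, 0], [0.035, -0.02, -0.17, -0.05, 0, 0, 0]]}}

```text
time: 47.9
eef_pos: [0.4335, -0.0898, 0.2867]
eef_rot: [0.71, 0.011, 0.704, -0.01]
force: [0.5, -0.3, -0.1]
opening: 0.0351
```

Request:
{"op": "jog_arm", "data": {"motion": [[0.035, 0, -0.035, -0.01, 0, 0, 0], [0.035, 0, -0.07, -0.02, 0, 0, 0], [0.035, 0, -0.105, -0.03, 0, 0, 0], [0.035, 0, -0.14, -0.04, 0, 0, 0], [0.035, 0, -0.17, -0.05, 0, 0, 0]]}}

```text
time: 48.32
eef_pos: [0.3772, -0.2601, 0.2848]
eef_rot: [0.709, 0.012, 0.705, -0.01]
force: [1.4, -0.6, -0.4]
opening: 0.0351
```

Request:
{"op": "jog_arm", "data": {"motion": [[0.035, 0, -0.035, -0.01, 0, 0, 0], [0.035, 0, -0.07, -0.01, 0, 0, 0], [0.035, 0, -0.105, -0.01, 0, 0, 0], [0.035, 0, -0.14, -0.01, 0, 0, 0], [0.035, 0, -0.14, -0.01, 0, 0, 0]]}}

```text
time: 48.73
eef_pos: [0.3625, -0.4067, 0.283]
eef_rot: [0.709, 0.012, 0.705, -0.013]
force: [0.2, 0.5, -0.1]
opening: 0.035
```

Run:
```python
from h import *
print(state()["eef_pos"])
a0=cv2.imread("pics/top0.png");a=capture("top");cv2.imwrite("pics/top9.png",a)
b=capture("scene");cv2.imwrite("pics/scene9.png",b);C=cam("top");S=cam("scene")
def bar(im):
    h=cv2.cvtColor(im,cv2.COLOR_BGR2HSV).astype(int);out=[]
    for u in(290,300,320,340,350,358,362):
        col=im[168:196,u].astype(int);m=(col.sum(1)>330)&(col[:,0]-col[:,2]>8)
        r=np.nonzero(m)[0];out.append((u,r.min()+168 if len(r) else None,r.max()+168 if len(r) else None))
    return out
print(bar(a0));print(bar(a))
for n,im in(("0",a0),("9",a)):
    print(n,[c for c,st in blobs(im,"orange",10) if 300<c[0]<320])
    print(im[172:190,352].tolist())
for c in("red","yellow","green","blue"):
    for ce,st in blobs(b,c,40):
        if 280<ce[0]<400 and 180<ce[1]<260: print(c,ce.round(1),st)
for n,f in(("mould","scene"),):
    d=cv2.absdiff(cv2.imread("pics/scene0.png"),b).max(2)
    print("mug/mould diff",(d[170:260,115:170]>40).sum(),(d[250:295,175:230]>40).sum(),(d[240:280,430:470]>40).sum())
```

```text
[ 0.36250376 -0.4067392   0.28300987]
[(290, np.int64(169), np.int64(195)), (300, np.int64(173), np.int64(183)), (320, np.int64(174), np.int64(184)), (340, np.int64(174), np.int64(185)), (350, np.int64(174), np.int64(185)), (358, np.int64(175), np.int64(185)), (362, np.int64(175), np.int64(185))]
[(290, np.int64(169), np.int64(195)), (300, np.int64(173), np.int64(183)), (320, np.int64(174), np.int64(185)), (340, np.int64(174), np.int64(184)), (350, np.int64(174), np.int64(185)), (358, np.int64(175), np.int64(185)), (362, np.int64(175), np.int64(185))]
0 [array([308.31578947, 177.63157895])]
[[102, 100, 101], [92, 90, 91], [137, 129, 127], [198, 185, 181], [209, 192, 188], [207, 191, 186], [205, 189, 185], [204, 188, 183], [205, 189, 184], [205, 189, 184], [205, 190, 184], [208, 193, 187], [212, 195, 189], [180, 165, 159], [100, 95, 96], [101, 99, 101], [104, 102, 103], [107, 104, 105]]
9 [array([308.66666667, 177.8       ])]
[[103, 101, 103], [96, 93, 94], [141, 134, 131], [201, 188, 184], [211, 194, 190], [209, 193, 187], [208, 192, 187], [207, 190, 185], [208, 191, 186], [207, 191, 186], [206, 191, 186], [210, 193, 189], [215, 196, 191], [180, 175, 172], [83, 140, 155], [71, 136, 157], [82, 105, 114], [81, 91, 95]]
red [334.4 193.8] [331 190   7   8  46]
red [310.3 214.4] [303 209  16  13 174]
yellow [287.7 211.6] [281 207  15  10 102]
green [357.9 216.6] [350 212  16  12 143]
blue [334.6 215.8] [327 210  16  13 159]
mug/mould diff 89 0 0
```

Run:
```python
from h import *
d=cv2.absdiff(cv2.imread("pics/scene0.png"),cv2.imread("pics/scene9.png")).max(2)[170:260,115:170]>40
y,x=np.nonzero(d);print("diff bbox",x.min()+115,x.max()+115,y.min()+170,y.max()+170,"mug body",d[50:,:48].sum())
finish_job()
```

```text
diff bbox 163 169 187 210 mug body 0
the job is handed in; nothing more can be done
```

The mixer is ready for you, and I handed the job in at about 49 s of the 210 s allowed. The simulator gave no verdict.

- **Wing nut and eyebolt:** I turned the nut about 205° counter-clockwise, pushed the eyebolt out of the fork, and left it hanging out.
- **Bar:** I swung it open to about 1.62 rad before placing any bottle. It is now back over the row. In the final top view its edges match the starting, closed position to about a pixel.
- **Bottles:** All four were there, and from the mixer's -y end they sit yellow, red, blue (the small one), green. Each was pressed until the force rose to 15–21 N. The foot heights came out at 45.7–46.1 mm, against a floor at 46 mm, and the scene picture showed all four standing upright at the same depth.
- **Slider:** It measured 29.2 mm against the mark's 30.4 mm. I left that 1.2 mm difference.
- **Moulds and brush mug:** No change in the pictures from start to end.

Two things did not go cleanly:
- The wrist and top cameras disagreed by about 4 mm on where the mixer stands. I used the wrist value, and the later views mostly agreed with it to 1–3 mm.
- While I was closing the bar, the knob slipped about 8 mm in the fingers. I let go and checked, and the bar was fully closed anyway.

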